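# Seat a panel tile in the nailing jig and screw the hold-down clamp tight

### The arm

A 6-joint arm with a two-finger parallel gripper is mounted at the origin on the work surface. World frame = base frame: x ahead of the robot, y to its left, z up, the work surface at z = 0. Lengths are in m, angles in degrees, forces in N, time in s.
With the tool pointing down it reaches from about 0.35 to 0.875 m from the base axis. Payload 4.2 kg.
Tool frame: the origin (TCP) lies midway between the tips of the shut fingers; the grasp point (between the pads) lies 19 mm behind it (hold_point_z is the z of the grasp point in the tool frame, in m); z points along the fingers, y is the direction in which the jaws open and shut (so a half turn about z gives the same grasp; the last joint's range is limited). The gripper opens to 87 mm and grips with 3 to 60 N. Pads are 19 mm wide; open, the fingers measure 117 mm over their backs; the gripper's body (75 mm by 190 mm) begins 51 mm behind the grasp point.
Start: joints at [14.817, 22.042, 0.453, 0, -68.411, -14.817], TCP at [0.625, 0, 0.223] pointing down, gripper open.
Joint ranges: [-179.83, 179.83], [-69.29, 118.12], [-61.27, 80.66], [-181.25, 117.63], [-171.15, -9.14], [-177.46, 177.46]. Speed limits (degrees/s): [159.86, 159.86, 180, 180, 180, 180].

### API

Orientations are given as a 3x3 rotation matrix whose columns are the frame's x, y, z axes.
In Python, from station import * gives the robot as it stands. The module is installed in compiled form; this text tells all that it offers.
- The arm moves only by the tool jog_arm, never from a script. Its argument "moves" is a list of rows, each a list of 7 numbers: the closure, from -1 (fully open) to 1 (shut), then the shift along the tool's x, y, z in m, then the turn, a rotation vector about the tool's x, y, z in rad. In form: [[gripper, x, y, z, wx, wy, wz], ...]. A call has exactly 10 rows; each row is the pose to reach, as a shift and turn from the pose commanded when the call began, along the tool's axes at that moment; what a row does not reach only later rows make up. A row lasts 1/12 s, in which the tool goes at most 41.7 mm and 7.16 degrees, less where a joint would pass 70% of its speed; a pose out of reach is approached as far as the arm can. A call with a gripper value outside its range is refused whole. The fingers move at their own pace and stop on an object; the grip force is fixed at half the most. Time passes only in rows, so rows that repeat a pose let the fingers close, or fill a call up. It gives the time, the measured TCP pose, the force and the opening at its end, in the units of the state.
- sense(): the state, without advancing time (a new reading comes with each control period).
- capture(name): name is "scene" or "side" or "wrist"; returns a dict with "frame" (384x512x3 uint8, red, green, blue), "fov_y" (degrees; the focal length in pixels is half the picture's height over the tangent of half this angle, whatever the lens; pixels are square), "cx", "cy" (the principal point, pixels), "world_from_camera" (4x4, takes a point from camera to world coordinates). Camera axes: x right, y down, z forward; pixel columns grow to the right and rows downward; lengths in m; the calibration is good to about 2 mm. A picture is of the moment at which its call begins. There is no depth.
- finish_job(): hands the job in, once; it reports no verdict.
The state is a dict: "time_s": time; "joints": joint angles; "joint_velocities": joint speeds; "effort": joint torques, N m; "tcp_pos": TCP position; "ee_rot": TCP orientation; "wrist_force": force on the tool from outside, world axes, zero at the start; "moment": the same for the moment, N m; "gripper_width": opening from 0.0 (shut) to 1.0 (fully open).
Only numpy, scipy, OpenCV 4.12 (cv2) and the standard library are available. Lean on these libraries where they do the work, as an engineer would, in place of code of your own. Each camera call takes 0.05 s, during which the arm holds its last target.

### The job

Slide the charcoal tile by its raised middle strip into the corner of the nailing jig until it sits flush against both the back fence and the side stop, then turn the T-handle of the hold-down clamp clockwise until its screw goes stiff and the tile is firmly clamped, without crushing the board. Let go and leave the glue bottle, the spray can and the box of brads where they stand.

Things in the scene. Friction and masses are not known exactly. Their poses are not given: they have to be found in the camera images.
- jig: Fixed nailing jig: level bed 340 x 300 x 18 mm. Origin on the bench; bed x -140..200, y -150..150, top at z 18 mm. Back fence, 45 mm over the bed, inner face at x = 110 mm (looks to -x); side stop, 32 mm high, inner face at y = 85 mm (looks to -y), x -100..104 mm. Clamp: 22 mm post at x = 165, y = 0, teal arm 24 mm wide to a 38 mm boss on the screw axis, x = 50, y = 0, boss top at z 137..142 mm.
- corner (a point): The inner corner of the jig, where the faces of back fence and side stop meet the bed top. The tile lies home when its edges touch both faces; its origin is then at x = 0, y = 0 of the jig, its axes along the jig's.
- tile: Loose charcoal-blue board 220 (x) x 170 (y) x 18 mm, 0.4 to 0.65 kg, flat on the bed, 16 to 42 mm short of home in x and 14 to 30 in y, turned up to 0.1 rad. Origin at the centre of its underside, x towards the fence. Strips 14 mm wide and high run along x at y = -78, 0 and 78 mm; the half by the fence is bare between the outer two: there the foot lands. Pressed down hard it will not slide.
- strip (a point): Where to hold the tile: on the middle strip's top (32 mm above the tile's underside, 14 mm above its board), 75 mm from the tile's centre on the side away from the fence. The strip is 14 mm wide, at y = 0 of the tile, from x = -100 to -25 mm.
- handle: Steel T-handle of the clamp screw: level round bar 14 mm thick, 127 mm long over its ball ends, along its y axis; z up; origin at mid-bar on the screw axis, 186 to 191 mm above the bench at first. The 13 mm neck below is free for 38 mm. Clockwise from above (yaw falling) tightens; bar and foot sink 10 mm a turn. It springs 0.1 to 0.15 rad on the screw, stays where left. 2.5 to 5 rad in all.
- bar_end (a point): Middle of one ball end of the T-bar, 55 mm from the screw axis. Torque about the axis felt at the handle: an even 0.3 N m (lock nut; 0.2 to 0.3 when halted) running free and while the loose arm lifts; with the arm taut it climbs, 0.2 to 0.35 N m per rad. 0.45 N m is barely firm (70 N at the foot), 0.57 right (120 to 160 N), above 0.75 the board is crushed (230 N). The screw holds when let go.
- glue_bottle: Yellow glue bottle with blue cap and orange nozzle, 62 mm across, 204 mm tall, standing on the bench; origin at the centre of its underside. To be left alone.
- spray_can: White and silver spray can, 64 mm across, 184 mm tall, standing on the bench; origin at the centre of its underside. To be left alone.
- brad_box: Open green box of brads, 110 x 75 x 40 mm, on the bench; origin at the centre of its underside. To be left alone.
- screw: Vertical steel screw below the handle, 14 mm thick, with a rounded black foot 28 mm wide. Origin at the centre of the foot's underside, 0.5 to 6 mm above the tile's board at the start. The foot bears on the board 50 mm from the tile's centre towards the fence once the tile is home. First it lifts the arm, loose on its post, by 0.5 to 2 mm (unknown), with no more than 20 N; only then does it clamp.

How it is judged (in metres and radians):
On the way, in this order (a step that is already met when the one before it is completed fails the run):
1. the tile sits flush against the fence and the stop, before the foot bears on it (x of tile in the frame of jig above -0.003 m and y of tile in the frame of jig above -0.003 m and angle between the x axis of tile and the x axis of jig, either way round below 0.025 rad and contact force between screw and tile below 15 N), for 0.2 s.
2. the foot of the screw presses the tile firmly, with more than 70 N (contact force between screw and tile above 70 N), for 0.2 s.
At the end, for the whole second after the job is handed in: The tile lies flat on the bed within 3 mm and 0.025 rad of home, flush against the fence and the stop, the foot of the screw presses it with more than 70 N, and the handle and the tile are at rest (x of tile in the frame of jig between -0.003 and 0.003 m and y of tile in the frame of jig between -0.003 and 0.003 m and angle between the x axis of tile and the x axis of jig, either way round below 0.025 rad and z of tile in the frame of jig below 0.021 m and contact force between screw and tile above 70 N and angular speed of handle below 0.05 rad/s and linear speed of tile below 0.01 m/s); the robot touches nothing.
It fails at once if the board is crushed: the foot presses the tile with more than 230 N (contact force between screw and tile above 230 N).
It fails at once if the glue bottle, the spray can or the box of brads is moved by more than 30 mm (distance of any of glue_bottle, spray_can, brad_box from where it was at the start of the episode above 0.03 m).
It also fails if it takes over 72 s, if anything falls off the work surface, if the arm or the gripper's body presses on something with over 40 N, if the wrist force passes 120 N, or if a joint passes its speed limit or range.

## Working session

There is one attempt and no reset: what is moved stays moved. The work goes in short steps, Python scripts to look and compute and a tool call to move; the robot and the scene stay as the last step left them, time stands still between calls to the robot, and variables do not carry over. Pictures are saved under pics/ and viewed, and the job is handed in when it is done.

Besides the shell and the picture viewer there is one more tool, called after ">>>" as name(argument=value, ...), one argument or row to a line, values as JSON. jog_arm: Moves the arm, as the interface text tells. Its arguments: {"type":"object","properties":{"moves":{"type":"array"}},"required":["moves"]}

```bash
mkdir -p pics
python3 - <<'E'
from station import *
import cv2,json,numpy as np
np.set_printoptions(precision=4,suppress=True)
print(sense())
cal={}
for n in ["scene","side","wrist"]:
    c=capture(n); cv2.imwrite(f"pics/{n}0.png",c["frame"][:,:,::-1])
    print(n,c["fov_y"],c["cx"],c["cy"]);print(np.array(c["world_from_camera"]))
    np.savez(f"{n}0.npz",**c)
E
```

```text
{'time_s': 0.0, 'joints': array([ 14.816 ,  22.0905,   0.3802,  -0.0303, -68.4086, -14.8196]), 'joint_velocities': array([-0.0648,  0.0406,  0.0581,  0.0233, -0.0145,  0.0259]), 'effort': array([  0.0006, -39.0662,  18.7403,   4.22  ,   0.011 ,  -0.0002]), 'tcp_pos': array([0.6244, 0.    , 0.2215]), 'ee_rot': array([[-0.0003, -1.    , -0.0021],
       [-1.    ,  0.0003, -0.0001],
       [ 0.0001,  0.0021, -1.    ]]), 'wrist_force': array([-0.2932,  0.8268, -0.1969]), 'moment': array([0.0214, 0.0153, 0.0328]), 'gripper_width': 0.998011298032512}
scene 54.13502339040363 253.27817073783928 195.31348327272707
[[-0.8539  0.3886 -0.3463  0.9419]
 [ 0.5204  0.6496 -0.5542  0.6367]
 [ 0.0097 -0.6534 -0.7569  1.0166]
 [ 0.      0.      0.      1.    ]]
side 55.57136152450257 255.78442627242143 197.08921228614398
[[ 0.9042 -0.2477  0.348   0.1011]
 [-0.4271 -0.5115  0.7456 -0.8582]
 [-0.0067 -0.8228 -0.5682  0.8114]
 [ 0.      0.      0.      1.    ]]
wrist 62.030413272525024 247.2858553374434 196.02606561045272
[[-1.      0.0009 -0.0017  0.6245]
 [ 0.0003  0.9543  0.2988 -0.0823]
 [ 0.0018  0.2988 -0.9543  0.383 ]
 [ 0.      0.      0.      1.    ]]
```

View pics/scene0.png

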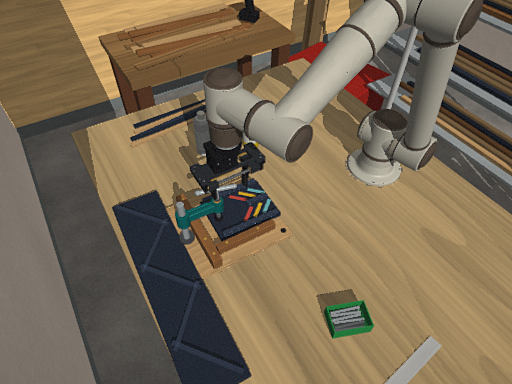

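View pics/side0.png

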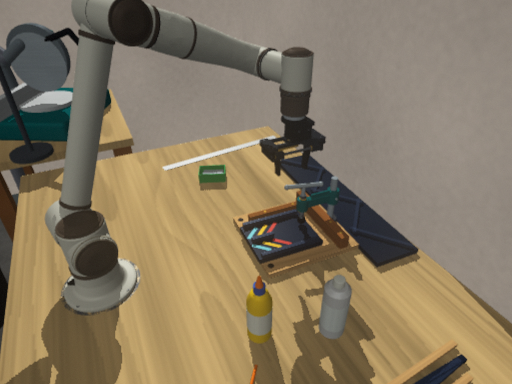

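View pics/wrist0.png

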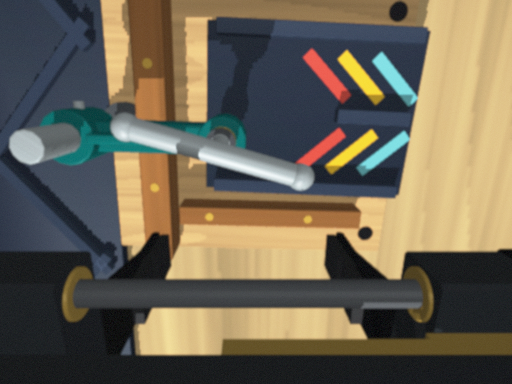

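Run:
```python
import cv2
a=cv2.imread("pics/wrist0.png"); 
c=a[0:260,90:450]; cv2.imwrite("pics/w0z.png",cv2.resize(c,None,fx=2.2,fy=2.2,interpolation=cv2.INTER_CUBIC))
a=cv2.imread("pics/side0.png"); c=a[165:285,220:365]; cv2.imwrite("pics/s0z.png",cv2.resize(c,None,fx=5,fy=5,interpolation=cv2.INTER_CUBIC))
a=cv2.imread("pics/scene0.png"); c=a[165:275,160:300]; cv2.imwrite("pics/c0z.png",cv2.resize(c,None,fx=5,fy=5,interpolation=cv2.INTER_CUBIC))
```

```text
(no output)
```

View pics/w0z.png

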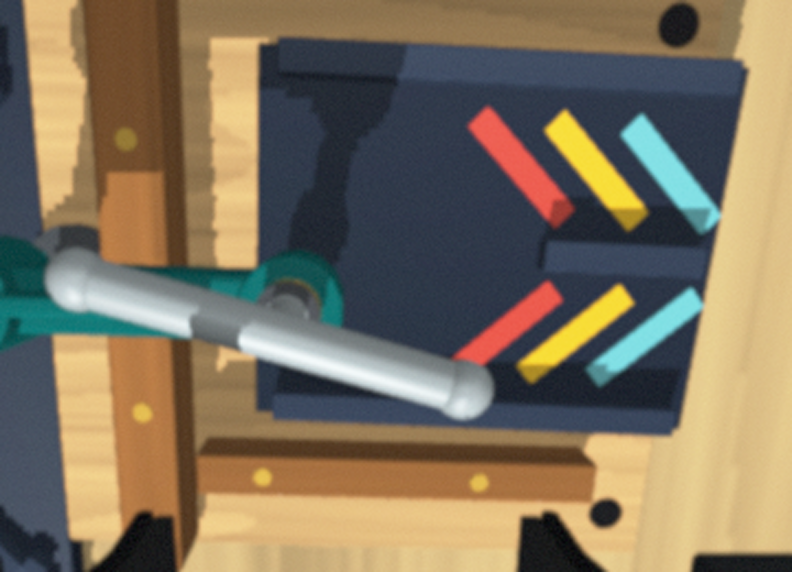

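View pics/s0z.png

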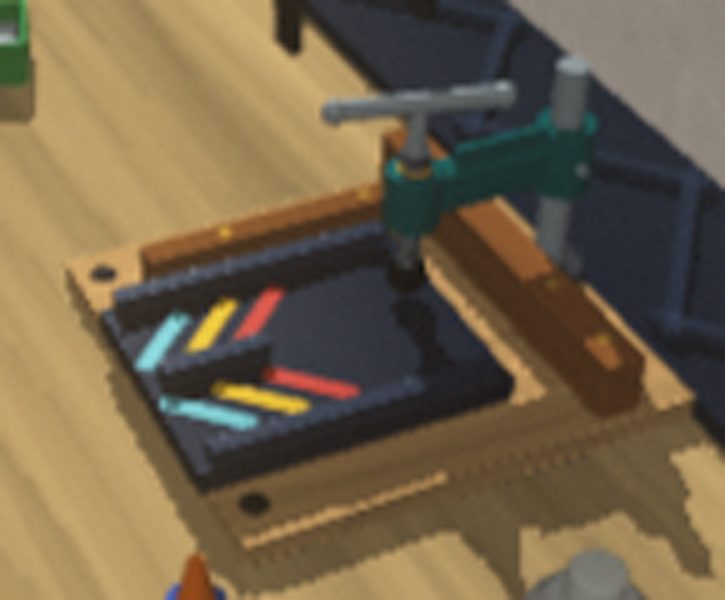

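View pics/c0z.png

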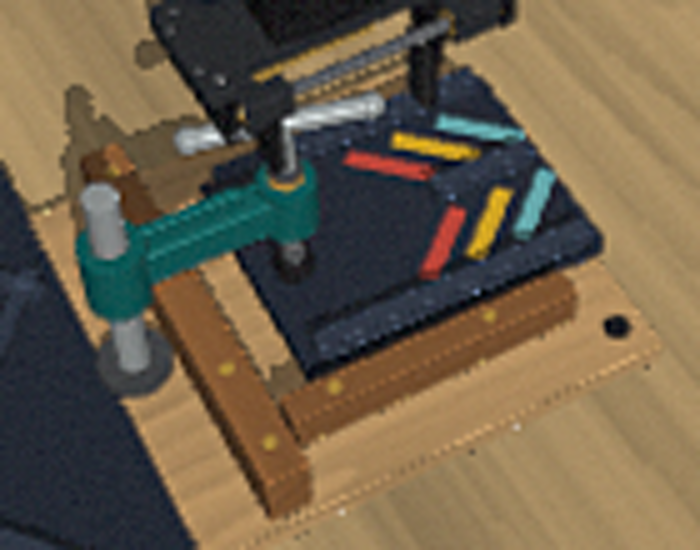

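```bash
cat > h.py <<'E'
import numpy as np,cv2
from scipy.optimize import least_squares
def load(n): 
    return dict(np.load(n+".npz"))
def proj(c,P):
    P=np.atleast_2d(P); T=np.linalg.inv(c["world_from_camera"]); q=P@T[:3,:3].T+T[:3,3]
    f=c["frame"].shape[0]/2/np.tan(np.radians(c["fov_y"])/2)
    return np.c_[c["cx"]+f*q[:,0]/q[:,2], c["cy"]+f*q[:,1]/q[:,2]]
def ray(c,u,v,z):
    f=c["frame"].shape[0]/2/np.tan(np.radians(c["fov_y"])/2); W=c["world_from_camera"]
    d=W[:3,:3]@np.array([(u-c["cx"])/f,(v-c["cy"])/f,1]); o=W[:3,3]
    return o+d*(z-o[2])/d[2]
def tf(p,P):
    P=np.atleast_2d(P).astype(float)/1000; c,s=np.cos(p[2]),np.sin(p[2])
    return np.c_[p[0]+c*P[:,0]-s*P[:,1],p[1]+s*P[:,0]+c*P[:,1],P[:,2]]
Z={"wrist":(2.2,90,0),"side":(5,220,165),"scene":(5,160,165)}
def unz(n,p):
    s,ox,oy=Z[n]; return np.array([(p[0]+.5)/s-.5+ox,(p[1]+.5)/s-.5+oy])
def box(x0,x1,y0,y1,z0,z1):
    V=[[x,y,z] for x in(x0,x1) for y in(y0,y1) for z in(z0,z1)]
    return [(V[i],V[j]) for i in range(8) for j in range(i) if bin(i^j).count("1")==1]
def draw(n,img,c,E,p,col,z=None):
    s,ox,oy=z or Z[n]
    for a,b in E:
        q=proj(c,tf(p,[a,b])); q=(q+.5-[ox,oy])*s-.5
        cv2.line(img,tuple(int(v) for v in q[0]),tuple(int(v) for v in q[1]),col,1,cv2.LINE_AA)
JIG=box(-140,200,-150,150,0,18)+[([110,-150,18],[110,150,18]),([110,-150,63],[110,150,63])]+[([-100,85,z],[104,85,z]) for z in(18,50)]+[([50+19*np.cos(t),19*np.sin(t),139],[50+19*np.cos(t+.3),19*np.sin(t+.3),139]) for t in np.arange(0,6.3,.3)]
TILE=box(-110,110,-85,85,18,36)+box(-100,-25,-7,7,36,50)
E
cat > fit.py <<'E'
from h import *
C={n:load(n+"0") for n in("wrist","side","scene")}
J=[("wrist",(-100,85,50),(595,467)),("wrist",(104,85,50),(200,457)),("wrist",(50,0,139),(295,302)),
("side",(200,-150,18),(693,398)),("side",(-140,150,18),(68,268)),("side",(-140,-150,18),(245,547)),
("scene",(-140,150,18),(660,348))]
T=[("wrist",(-110,-85,36),(747,70)),("wrist",(-110,85,36),(676,433)),("wrist",(-25,7,50),(543,268)),("wrist",(-100,7,50),(703,277)),
("side",(-110,-85,36),(205,475)),("side",(110,-85,36),(512,380)),("side",(-110,85,36),(105,310)),
("scene",(-110,85,36),(602,240)),("scene",(110,85,36),(305,368))]
def fit(L,x0):
    f=lambda p:np.concatenate([proj(C[n],tf(p,P))[0]-unz(n,z) for n,P,z in L])
    r=least_squares(f,x0,loss="soft_l1"); 
    for (n,P,z),e in zip(L,f(r.x).reshape(-1,2)): print(n,P,np.round(e,1))
    return r.x
pj=fit(J,[.65,0,0]); print("jig",pj)
pt=fit(T,[.62,0,0]); print("tile",pt)
np.savez("fit.npz",pj=pj,pt=pt)
for n,f in(("wrist","w0z"),("side","s0z"),("scene","c0z")):
    im=cv2.imread(f"pics/{f}.png"); draw(n,im,C[n],JIG,pj,(0,255,0)); draw(n,im,C[n],TILE,pt,(255,0,255)); cv2.imwrite(f"pics/{f}_o.png",im)
d=pt-pj; c,s=np.cos(pj[2]),np.sin(pj[2]); print("tile in jig",c*d[0]+s*d[1],-s*d[0]+c*d[1],d[2])
E
python3 fit.py
```

```text
wrist (-100, 85, 50) [ 2.1 -0.2]
wrist (104, 85, 50) [-2.4 -3.5]
wrist (50, 0, 139) [-0.3  1.8]
side (200, -150, 18) [ 5.  -0.2]
side (-140, 150, 18) [-0.8 -1.3]
side (-140, -150, 18) [-1.8  0.6]
scene (-140, 150, 18) [ 0.9 -1.5]
jig [ 0.59212986 -0.0490389  -0.04622378]
wrist (-110, -85, 36) [ 1.  -1.2]
wrist (-110, 85, 36) [ 0.3 -0.8]
wrist (-25, 7, 50) [-1.1  1.4]
wrist (-100, 7, 50) [-1.   1.1]
side (-110, -85, 36) [-1.4  0. ]
side (110, -85, 36) [0.9 0. ]
side (-110, 85, 36) [-1.  -0.1]
scene (-110, 85, 36) [ 0.4 -1. ]
scene (110, 85, 36) [-0.2 -0.8]
tile [ 0.55856162 -0.06429049 -0.05073931]
tile in jig -0.03282764781834333 -0.016786397549800047 -0.004515534288470395
```

View pics/w0z_o.png

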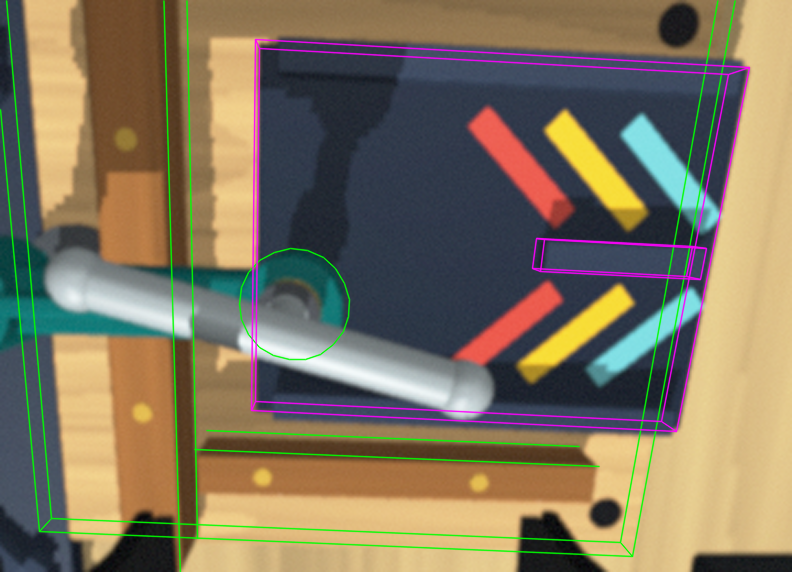

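View pics/s0z_o.png

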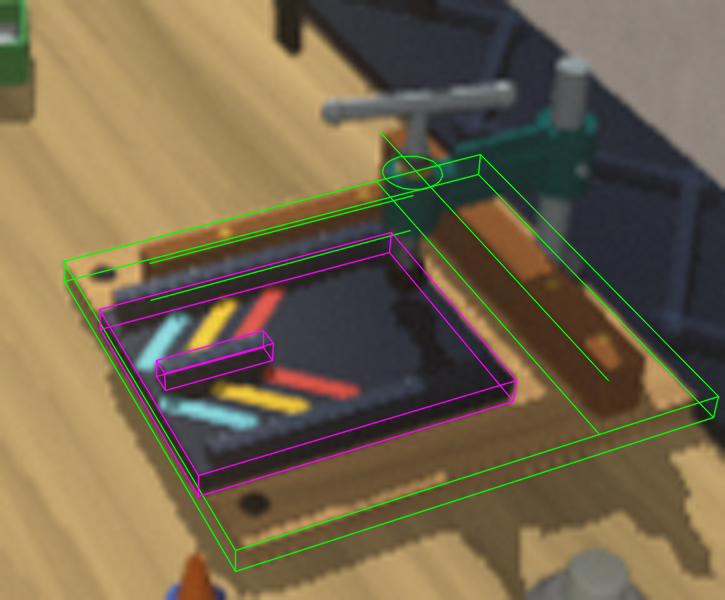

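View pics/c0z_o.png

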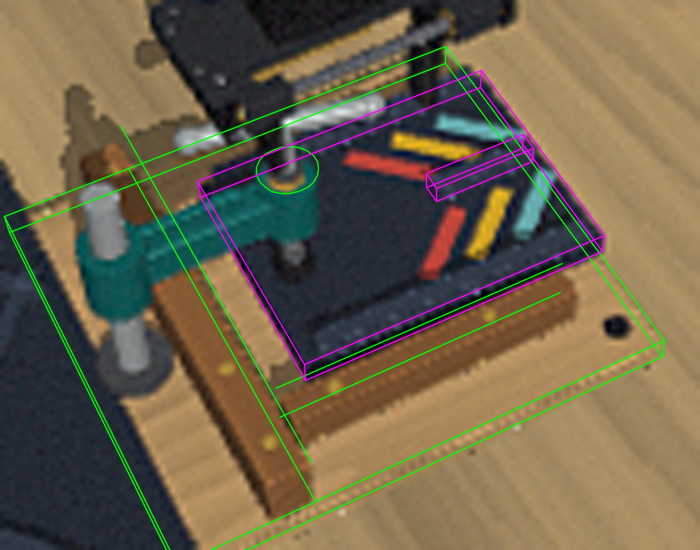

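Run:
```python
import cv2
a=cv2.imread("pics/wrist0.png"); a=cv2.convertScaleAbs(a,alpha=1.6,beta=10)
for i,(x,y,w,h,s) in enumerate([(90,0,130,130,5),(90,130,130,130,5),(290,0,150,130,5),(170,130,210,110,3.6)]):
    c=a[y:y+h,x:x+w]; c=cv2.resize(c,None,fx=s,fy=s,interpolation=cv2.INTER_CUBIC)
    cv2.imwrite(f"pics/wz{i}.png",c)
a=cv2.imread("pics/scene0.png"); a=cv2.convertScaleAbs(a,alpha=1.6,beta=10)
c=a[180:272,170:300]; cv2.imwrite("pics/cz.png",cv2.resize(c,None,fx=6,fy=6,interpolation=cv2.INTER_CUBIC))
```

```text
(no output)
```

View pics/wz0.png

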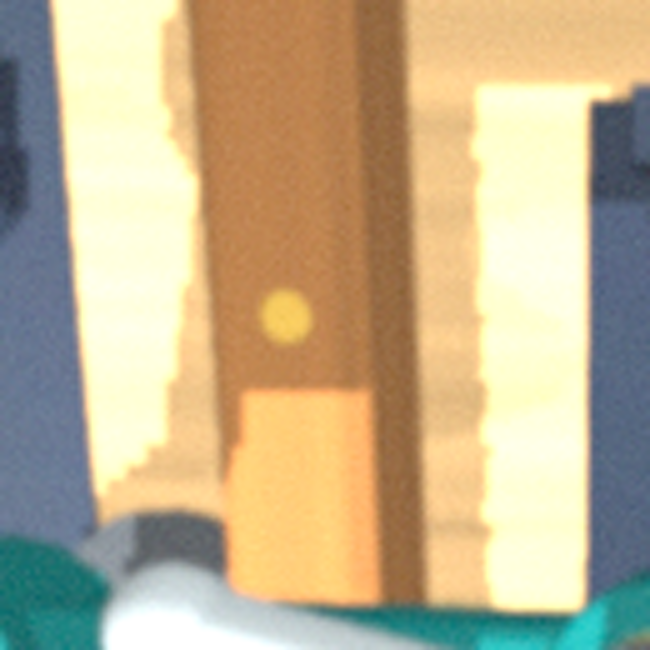

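View pics/wz1.png

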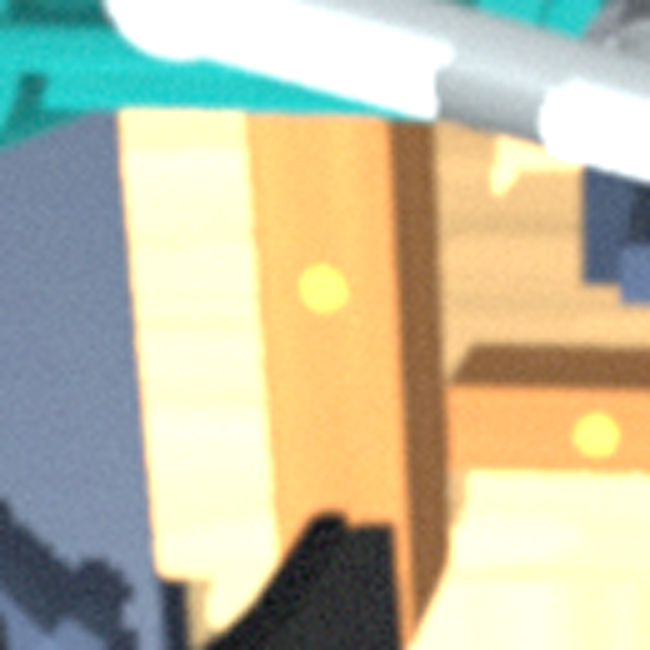

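View pics/wz3.png

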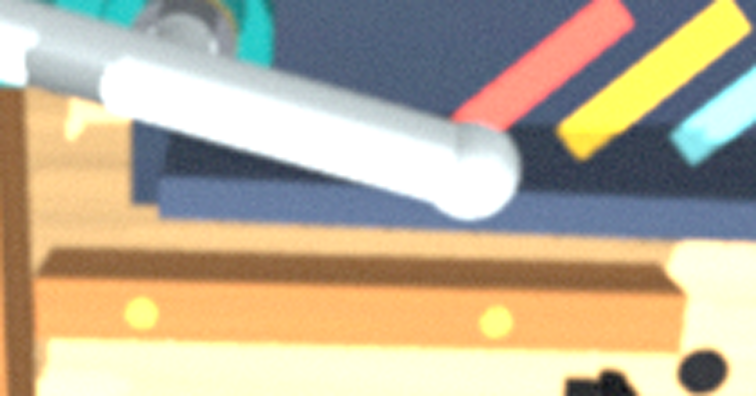

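View pics/cz.png

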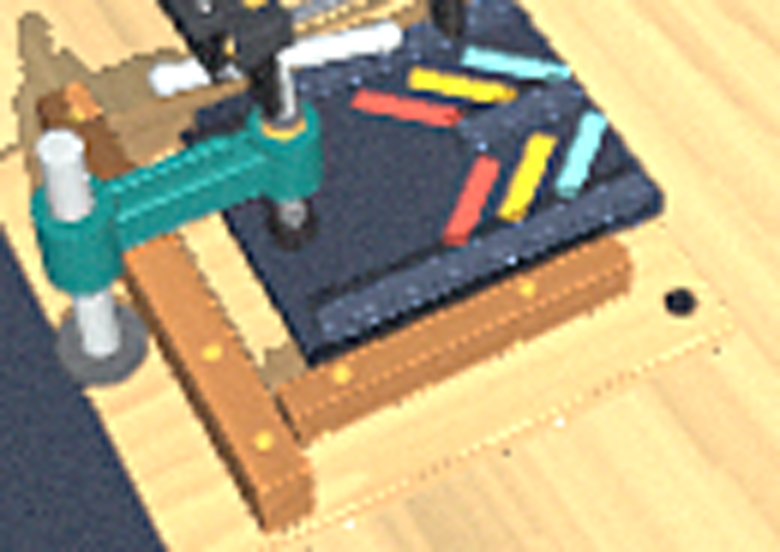

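View pics/wz2.png

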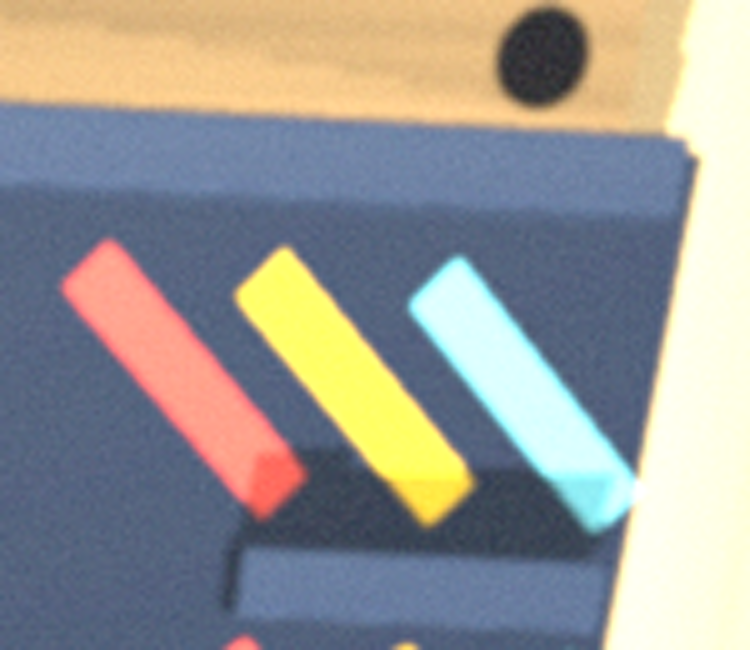

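```bash
cat > fit2.py <<'E'
from h import *
C={n:load(n+"0") for n in("wrist","side","scene")}
ZZ={"wz0":(5,90,0),"wz1":(5,90,130),"wz2":(5,290,0),"wz3":(3.6,170,130),"cz":(6,170,180),"s0z":(5,220,165)}
cam=lambda n:"wrist" if n[0]=="w" else "scene" if n[0]=="c" else "side"
def up(n,p): s,ox,oy=ZZ[n]; return np.array([(p[0]+.5)/s-.5+ox,(p[1]+.5)/s-.5+oy])
# line constraints: (img,A,B,[pts]); points (img,A,None,[pt])
J=[("wz0",(110,-150,18),(110,150,18),[(407,100),(425,600)]),("wz1",(110,-150,18),(110,150,18),[(440,200),(447,400)]),
("wz0",(110,-150,63),(110,150,63),[(368,250),(380,600)]),("wz1",(110,-150,63),(110,150,63),[(390,150),(400,450)]),
("wz3",(-100,85,18),(104,85,18),[(50,250),(665,268)]),("wz3",(-100,85,50),(104,85,50),[(40,278),(685,292)]),
("wz3",(104,85,50),None,[(40,278)]),("wz3",(-100,85,50),None,[(685,292)]),
("cz",(-100,85,50),(104,85,50),[(290,380),(605,240)]),("cz",(110,0,63),(110,85,63),[(185,258),(275,420)]),
("cz",(-140,150,18),(200,150,18),[(730,330),(290,540)])]
T=[("wz2",(-110,-85,36),(-110,85,36),[(695,160),(605,640)]),("wz0",(110,-85,36),(110,85,36),[(590,200),(587,600)]),("wz1",(110,-85,36),(110,85,36),[(583,280)]),
("wz2",(-25,-7,50),(-100,-7,50),[(245,550),(600,565)]),("wz2",(-25,-7,50),None,[(243,550)]),
("wz3",(-100,85,50),(100,85,50),[(160,215),(756,238)]),("wz2",(-100,-85,50),(100,-85,50),[(0,103),(680,135)]),
("s0z",(-110,-85,36),None,[(205,475)]),("s0z",(110,-85,36),None,[(512,380)]),("s0z",(-110,85,36),None,[(105,310)])]
def res(p,e):
    n,A,B,pts=e; c=C[cam(n)]; q=np.array([up(n,x) for x in pts])
    a=proj(c,tf(p,A))[0]
    if B is None: return (q-a).ravel()
    b=proj(c,tf(p,B))[0]; d=(b-a)/np.linalg.norm(b-a); return (q-a)@np.array([-d[1],d[0]])
def fit(L,x0,nm):
    r=least_squares(lambda p:np.concatenate([res(p,e) for e in L]),x0,loss="soft_l1",x_scale=[.01,.01,.01]); print(nm,r.x)
    for e in L: print("  ",e[0],e[1],e[2],np.round(res(r.x,e),1))
    return r.x
for only in(False,True):
    pj=fit([e for e in J if not only or e[0][0]=="w"],[.59,-.05,-.05],"jig"); pt=fit([e for e in T if not only or e[0][0]=="w"],[.56,-.06,-.05],"tile")
    d=pt-pj; c,s=np.cos(pj[2]),np.sin(pj[2]); print("tile in jig",c*d[0]+s*d[1],-s*d[0]+c*d[1],d[2])
c=C["wrist"]
# handle ball ends z~.1885 axis height; pixels from w0z
for uv in [(72,281),(467,390)]:
    u=up("w",uv) if 0 else ((uv[0]+.5)/2.2-.5+90,(uv[1]+.5)/2.2-.5); print("ball",ray(c,*u,.1885))
for x in pj,: print("screw axis",tf(x,(50,0,188)),"boss proj")
E
python3 fit2.py
```

```text
jig [ 0.59420116 -0.04705795 -0.02857221]
   wz0 (110, -150, 18) (110, 150, 18) [0.5 0.7]
   wz1 (110, -150, 18) (110, 150, 18) [-0.4 -0.3]
   wz0 (110, -150, 63) (110, 150, 63) [-1.1 -0.2]
   wz1 (110, -150, 63) (110, 150, 63) [-0.3  0.5]
   wz3 (-100, 85, 18) (104, 85, 18) [-0.7 -1.2]
   wz3 (-100, 85, 50) (104, 85, 50) [0.5 1.2]
   wz3 (104, 85, 50) None [ 2.9 -0.4]
   wz3 (-100, 85, 50) None [-1.9 -1.3]
   cz (-100, 85, 50) (104, 85, 50) [-0.7 -1.3]
   cz (110, 0, 63) (110, 85, 63) [1.1 2. ]
   cz (-140, 150, 18) (200, 150, 18) [-1.3 -0.9]
tile [ 0.55746282 -0.06370607 -0.04296886]
   wz2 (-110, -85, 36) (-110, 85, 36) [1.9 1.4]
   wz0 (110, -85, 36) (110, 85, 36) [-1.5 -1.2]
   wz1 (110, -85, 36) (110, 85, 36) [-0.7]
   wz2 (-25, -7, 50) (-100, -7, 50) [0.5 0.3]
   wz2 (-25, -7, 50) None [-0.1  0.5]
   wz3 (-100, 85, 50) (100, 85, 50) [2.3 2.5]
   wz2 (-100, -85, 50) (100, -85, 50) [-0.3 -0.1]
   s0z (-110, -85, 36) None [ 1.5 -0.1]
   s0z (110, -85, 36) None [-0.5  0.2]
   s0z (-110, 85, 36) None [ 1.5 -0. ]
tile in jig -0.03624773432280247 -0.017690884504995383 -0.014396648028
[... 303 characters left out ...]
-100, 85, 50) (104, 85, 50) [0.2 0.7]
   wz3 (104, 85, 50) None [ 2.7 -0.2]
   wz3 (-100, 85, 50) None [-2.2 -0.8]
tile [ 0.55728923 -0.06369505 -0.04348786]
   wz2 (-110, -85, 36) (-110, 85, 36) [2.1 1.5]
   wz0 (110, -85, 36) (110, 85, 36) [-1.3 -1.1]
   wz1 (110, -85, 36) (110, 85, 36) [-0.5]
   wz2 (-25, -7, 50) (-100, -7, 50) [0.4 0.3]
   wz2 (-25, -7, 50) None [-0.3  0.5]
   wz3 (-100, 85, 50) (100, 85, 50) [2.2 2.6]
   wz2 (-100, -85, 50) (100, -85, 50) [-0.3 -0.1]
tile in jig -0.03637143955407702 -0.017195165490027416 -0.016535173476257846
ball [ 0.69871239 -0.06434925  0.1885    ]
ball [ 0.58984785 -0.03381204  0.1885    ]
screw axis [[ 0.6440927  -0.04883379  0.188     ]] boss proj
```

Run:
```python
from h import *
c=load("side0")
print("bottle base",ray(c,260,335,0.0),"can",ray(c,333,330,0),"box",ray(c,212,178,.02))
print("bottle tip",ray(c,259,279,.204), "can top",ray(c,340,280,.184))
for z in(.15,.18,.2,.22): print("posttop",z,ray(c,334,178,z), tf([.5942,-.047,-.028],(165,0,0)))
```

```text
bottle base [ 0.34527335 -0.35359619  0.        ] can [ 0.52022256 -0.42109878  0.        ] box [0.48198356 0.38513654 0.02      ]
bottle tip [ 0.34327065 -0.35270833  0.204     ] can top [ 0.51602823 -0.41849939  0.184     ]
posttop 0.15 [ 0.79832085 -0.00313827  0.15      ] [[ 0.75913532 -0.0516194   0.        ]]
posttop 0.18 [ 0.76669737 -0.04192222  0.18      ] [[ 0.75913532 -0.0516194   0.        ]]
posttop 0.2 [ 0.74561505 -0.06777818  0.2       ] [[ 0.75913532 -0.0516194   0.        ]]
posttop 0.22 [ 0.72453273 -0.09363415  0.22      ] [[ 0.75913532 -0.0516194   0.        ]]
```

>>> jog_arm(
  moves=[
    [-1,0.01,0.03,0,0,0,0.1],
    [-1,0.02,0.06,0,0,0,0.2],
    [-1,0.03,0.09,0,0,0,0.3],
    [-1,0.045,0.12,0,0,0,0.4],
    [-1,0.06,0.142,0,0,0,0.5],
    [-1,0.06,0.142,0,0,0,0.6],
    [-1,0.06,0.142,0,0,0,0.7],
    [-1,0.06,0.142,0,0,0,0.8],
    [-1,0.06,0.142,0,0,0,0.9],
    [-1,0.06,0.142,0,0,0,1.0],
  ],
)

```text
time_s: 0.98
tcp_pos: [0.4827, -0.06, 0.2224]
ee_rot: [[-0.844, -0.536, -0.0], [-0.536, 0.844, 0.0], [0.0, 0.0, -1.0]]
wrist_force: [-0.1, 0.8, -0.0]
gripper_width: 1.003
```

>>> jog_arm(
  moves=[
    [-1,0,0,0.03,0,0,0.1],
    [-1,0,0,0.06,0,0,0.2],
    [-1,0,0,0.09,0,0,0.3],
    [-1,0,0,0.11,0,0,0.4],
    [-1,0,0,0.12,0,0,0.5],
    [-1,0,0,0.13,0,0,0.61],
    [-1,0,0,0.13,0,0,0.61],
    [-1,0,0,0.13,0,0,0.61],
    [-1,0,0,0.13,0,0,0.61],
    [-1,0,0,0.13,0,0,0.61],
  ],
)

```text
time_s: 1.82
tcp_pos: [0.4836, -0.0599, 0.0934]
ee_rot: [[-0.999, 0.037, 0.002], [0.037, 0.999, 0.0], [-0.002, 0.0, -1.0]]
wrist_force: [-0.1, -0.0, 0.8]
gripper_width: 0.998
```

```bash
cat > snap.py <<'E'
import sys; from station import *; import cv2,numpy as np
n,t=sys.argv[1:3]; c=capture(n); np.savez(f"{n}{t}.npz",**c)
im=c["frame"][:,:,::-1]
if len(sys.argv)>3:
    x,y,w,h,s=[float(v) for v in sys.argv[3:]]; im=cv2.resize(im[int(y):int(y+h),int(x):int(x+w)],None,fx=s,fy=s,interpolation=cv2.INTER_CUBIC); im=cv2.convertScaleAbs(im,alpha=1.5,beta=10)
cv2.imwrite(f"pics/{n}{t}.png",im)
s=sense(); print(s["tcp_pos"],s["wrist_force"],s["moment"],s["gripper_width"],s["time_s"])
E
python3 snap.py wrist 1
```

```text
[ 0.48352902 -0.05987751  0.09339517] [ 0.01547999  0.19865637 -0.39592294] [-0.01121779 -0.14497362 -0.04210534] 0.9954394505525733 1.8667
```

View pics/wrist1.png

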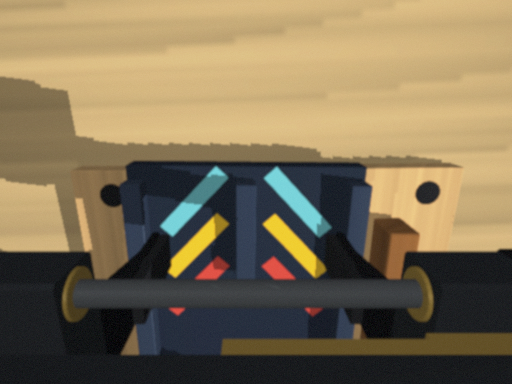

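>>> jog_arm(
  moves=[
    [-1,0,0,0.02,0,0,0],
    [-1,0,0,0.04,0,0,0],
    [-1,0,0,0.047,0,0,0],
    [-1,0,0,0.051,0,0,0],
    [-1,0,0,0.051,0,0,0],
    [0,0,0,0.051,0,0,0],
    [0.5,0,0,0.051,0,0,0],
    [1,0,0,0.051,0,0,0],
    [1,0,0,0.051,0,0,0],
    [1,0,0,0.051,0,0,0],
  ],
)

```text
time_s: 2.7
tcp_pos: [0.4832, -0.0599, 0.042]
ee_rot: [[-0.999, 0.039, 0.001], [0.039, 0.999, 0.0], [-0.001, 0.0, -1.0]]
wrist_force: [-0.6, -0.1, -1.1]
gripper_width: 0.711
```

>>> jog_arm(
  moves=[
    [1,0,0,0,0,0,0],
    [1,0,0,0,0,0,0],
    [1,0,0,0,0,0,0],
    [1,0,0,0,0,0,0],
    [1,0,0,0,0,0,0],
    [1,0,0,0,0,0,0],
    [1,0,0,0,0,0,0],
    [1,0,0,0,0,0,0],
    [1,0,0,0,0,0,0],
    [1,0,0,0,0,0,0],
  ],
)

```text
time_s: 3.53
tcp_pos: [0.4829, -0.0601, 0.0415]
ee_rot: [[-0.999, 0.04, -0.0], [0.04, 0.999, -0.0], [0.0, -0.0, -1.0]]
wrist_force: [0.4, -0.4, -0.6]
gripper_width: 0.158
```

```bash
python3 snap.py wrist 2
```

```text
[ 0.48288255 -0.06005585  0.04150691] [ 0.2202236  -1.13156711 -0.76837333] [-0.3300274  -0.08116527 -0.12740277] 0.15567511756985447 3.5833
```

View pics/wrist2.png

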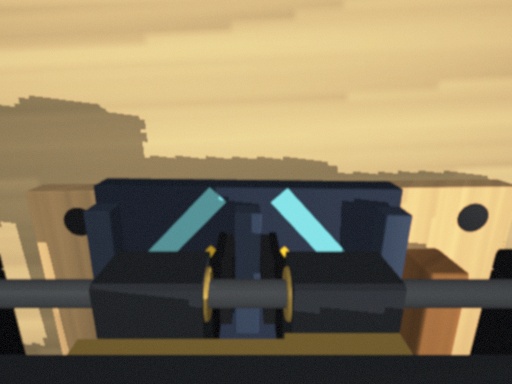

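>>> jog_arm(
  moves=[
    [1,-0.004,0.001,0,0,0,0],
    [1,-0.008,0.002,0,0,0,0],
    [1,-0.012,0.003,0,0,0,-0.002],
    [1,-0.016,0.004,0,0,0,-0.004],
    [1,-0.02,0.006,0,0,0,-0.006],
    [1,-0.024,0.008,0,0,0,-0.008],
    [1,-0.028,0.009,0,0,0,-0.01],
    [1,-0.03,0.01,0,0,0,-0.012],
    [1,-0.032,0.011,0,0,0,-0.012],
    [1,-0.032,0.011,0,0,0,-0.012],
  ],
)

```text
time_s: 4.42
tcp_pos: [0.513, -0.051, 0.0415]
ee_rot: [[-1.0, 0.028, -0.006], [0.028, 1.0, -0.001], [0.006, -0.001, -1.0]]
wrist_force: [-4.0, -1.7, 5.1]
gripper_width: 0.154
```

```bash
python3 snap.py side 3 220 165 145 120 5; python3 snap.py scene 3 160 165 140 110 5
```

```text
[ 0.51303191 -0.05100334  0.04150011] [-3.81593576 -2.22685141  5.76581382] [-0.60726483  1.19153742 -0.18466844] 0.15739799605362598 4.4667
[ 0.51303188 -0.0510005   0.04149556] [-4.22560419 -2.23136626  5.62808668] [-0.67122062  1.17712057 -0.19930083] 0.1547086636632367 4.5167
```

View pics/side3.png

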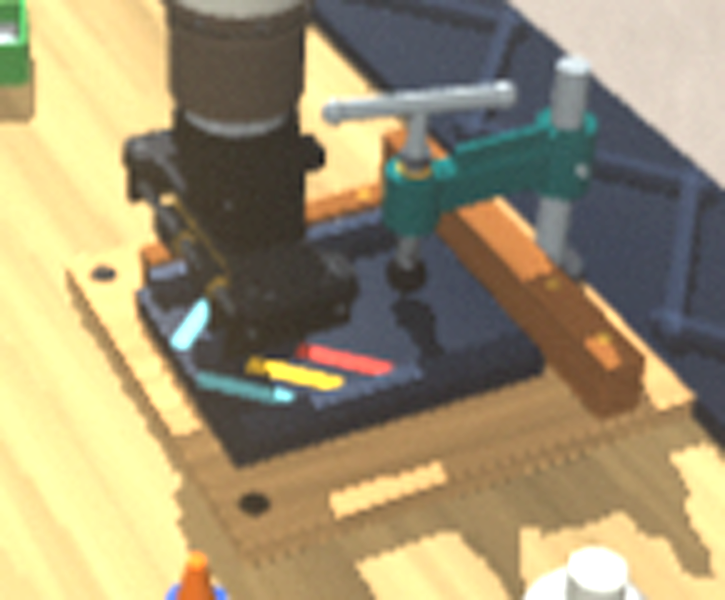

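View pics/scene3.png

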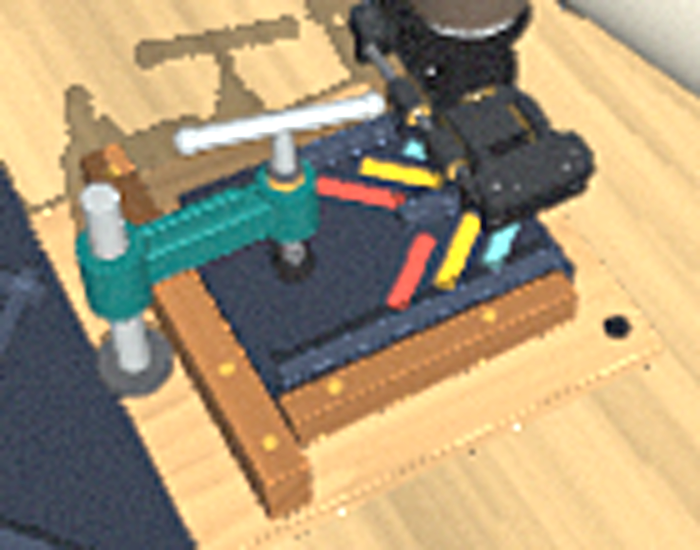

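>>> jog_arm(
  moves=[
    [1,-0.001,0.001,-0.0005,0,0,0],
    [1,-0.002,0.002,-0.0005,0,0,0],
    [1,-0.003,0.003,-0.0005,0,0,0],
    [1,-0.003,0.003,-0.0005,0,0,0],
    [1,-0.003,0.003,-0.0005,0,0,0],
    [1,-0.003,0.003,-0.0005,0,0,0],
    [1,-0.004,0.003,-0.0005,0,0,0],
    [1,-0.004,0.003,-0.0005,0,0,0],
    [1,-0.004,0.003,-0.0005,0,0,0],
    [1,-0.004,0.003,-0.0005,0,0,0],
  ],
)

```text
time_s: 5.35
tcp_pos: [0.519, -0.0474, 0.0419]
ee_rot: [[-1.0, 0.027, -0.001], [0.027, 1.0, -0.0], [0.001, -0.0, -1.0]]
wrist_force: [-1.9, -0.8, -3.4]
gripper_width: 0.161
```

>>> jog_arm(
  moves=[
    [1,-0.0005,0,0,0,0,0],
    [1,-0.001,0,0,0,0,0],
    [1,-0.0015,0,0,0,0,0],
    [1,-0.002,0,0,0,0,0],
    [1,-0.002,0,0,0,0,0],
    [1,-0.002,0,0,0,0,0],
    [1,-0.002,0,0,0,0,0],
    [1,-0.002,0,0,0,0,0],
    [1,-0.002,0,0,0,0,0],
    [1,-0.002,0,0,0,0,0],
  ],
)

```text
time_s: 6.18
tcp_pos: [0.5193, -0.0479, 0.0415]
ee_rot: [[-1.0, 0.028, -0.005], [0.028, 1.0, -0.001], [0.005, -0.001, -1.0]]
wrist_force: [-6.2, -2.4, -1.3]
gripper_width: 0.158
```

>>> jog_arm(
  moves=[
    [1,-0.0005,0,0,0,0,0],
    [1,-0.001,0,0,0,0,0],
    [1,-0.0015,0,0,0,0,0],
    [1,-0.002,0,0,0,0,0],
    [1,-0.002,0,0,0,0,0],
    [1,-0.002,0,0,0,0,0],
    [1,-0.002,0,0,0,0,0],
    [1,-0.002,0,0,0,0,0],
    [1,-0.002,0,0,0,0,0],
    [1,-0.002,0,0,0,0,0],
  ],
)

```text
time_s: 7.02
tcp_pos: [0.5194, -0.0482, 0.0415]
ee_rot: [[-1.0, 0.028, -0.009], [0.028, 1.0, -0.001], [0.009, -0.001, -1.0]]
wrist_force: [-8.3, 0.0, 3.1]
gripper_width: 0.158
```

```bash
python3 snap.py side 4 220 165 145 120 5; python3 snap.py scene 4 160 165 140 110 5
```

```text
[ 0.51941934 -0.0481558   0.04155585] [-9.76863367 -0.32073636  3.08093789] [-0.13091619  2.71190721 -0.02220074] 0.15679541820520923 7.0667
[ 0.51935121 -0.04817035  0.04151137] [-8.9912331  -0.06613361  1.59402542] [-0.12672756  2.70014369  0.01439674] 0.15599569940230731 7.1167
```

View pics/side4.png

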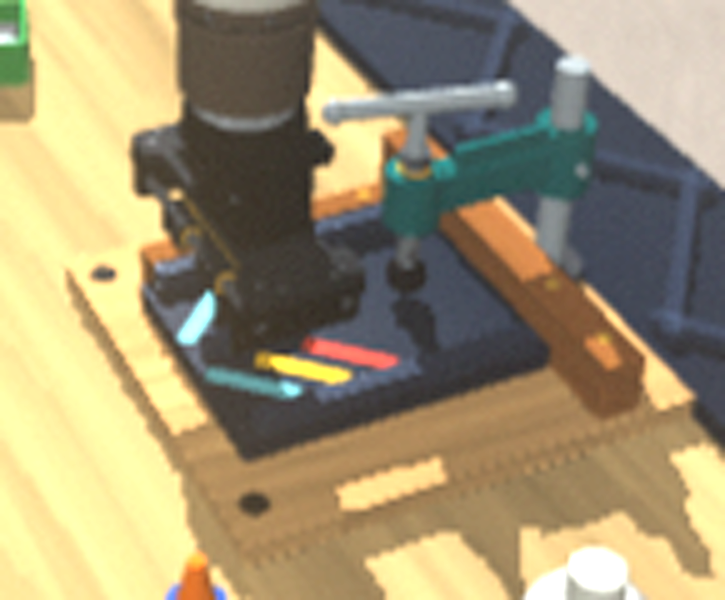

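View pics/scene4.png

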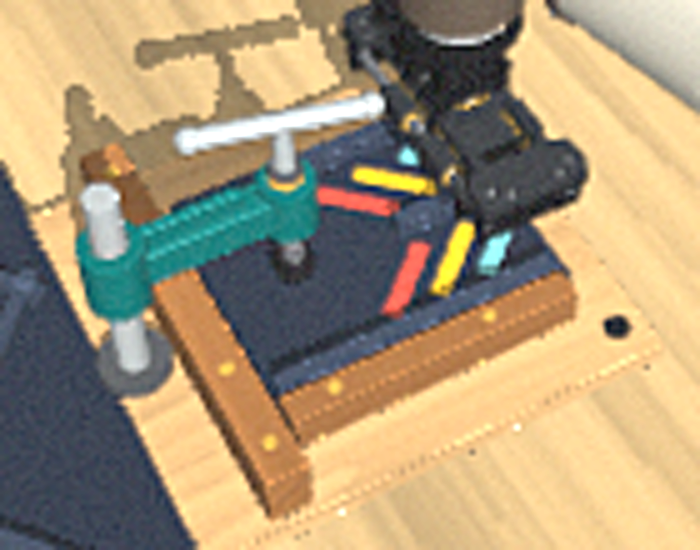

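>>> jog_arm(
  moves=[
    [1,0.001,0.001,0,0,0,0],
    [1,0.001,0.002,0,0,0,0],
    [1,0.001,0.003,0,0,0,0],
    [1,0.001,0.004,0,0,0,0],
    [1,0.001,0.005,0,0,0,0],
    [1,0.001,0.005,0,0,0,0],
    [1,0.001,0.006,0,0,0,0],
    [1,0.001,0.006,0,0,0,0],
    [1,0.001,0.006,0,0,0,0],
    [1,0.001,0.006,0,0,0,0],
  ],
)

```text
time_s: 7.95
tcp_pos: [0.5186, -0.0462, 0.0415]
ee_rot: [[-1.0, 0.028, -0.01], [0.028, 1.0, -0.006], [0.009, -0.006, -1.0]]
wrist_force: [-5.5, -20.1, -1.1]
gripper_width: 0.159
```

```bash
python3 snap.py scene 5 200 200 90 70 8;python3 snap.py wrist 5
```

```text
[ 0.51863954 -0.04617257  0.04152927] [ -5.73085581 -18.95827339  -0.66782355] [-5.86245701  1.35085922 -0.09044829] 0.1557075483869881 8.0
[ 0.5186169  -0.04615918  0.04152238] [ -4.92704553 -20.0373491   -0.95437845] [-5.89680296  1.39295042 -0.07272819] 0.15618994135188458 8.05
```

View pics/scene5.png

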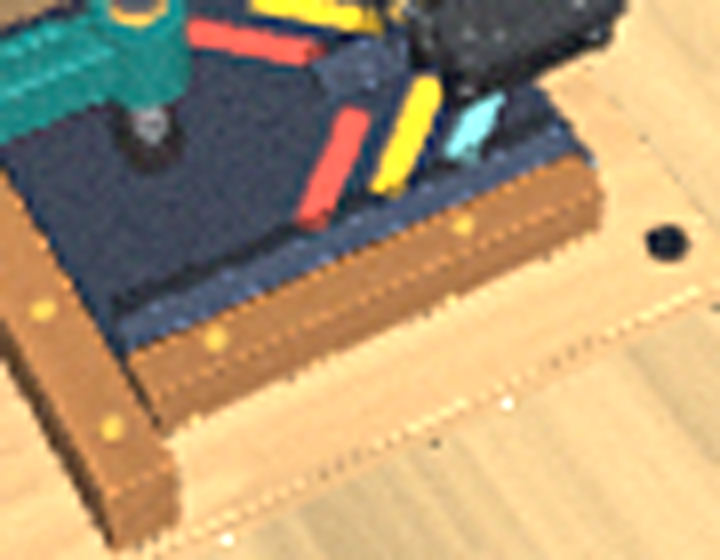

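View pics/wrist5.png

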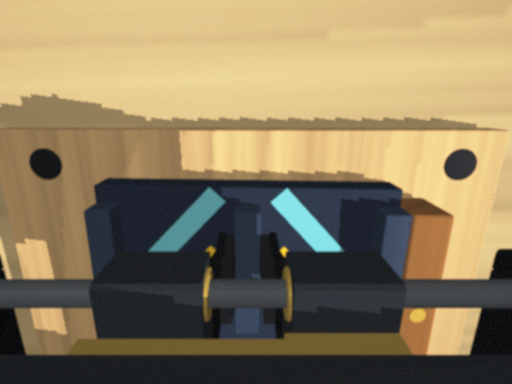

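>>> jog_arm(
  moves=[
    [1,0,-0.003,0,0,0,0],
    [1,-0.002,-0.003,0,0,0,0],
    [1,-0.003,-0.003,0,0,0,0],
    [1,-0.004,-0.003,0,0,0,0],
    [1,-0.005,-0.003,0,0,0,0],
    [1,-0.005,-0.003,0,0,0,0],
    [1,-0.005,-0.003,0,0,0,0],
    [1,-0.005,-0.003,0,0,0,0],
    [1,-0.005,-0.003,0,0,0,0],
    [1,-0.005,-0.003,0,0,0,0],
  ],
)

```text
time_s: 8.88
tcp_pos: [0.519, -0.047, 0.0415]
ee_rot: [[-0.999, 0.029, -0.018], [0.029, 1.0, -0.004], [0.018, -0.004, -1.0]]
wrist_force: [-16.0, -5.8, 10.1]
gripper_width: 0.157
```

>>> jog_arm(
  moves=[
    [1,0.001,0.001,0,0,0,0],
    [1,0.002,0.002,0,0,0,0],
    [1,0.003,0.003,0,0,0,0],
    [1,0.003,0.003,0,0,0,0],
    [1,0.003,0.003,0,0,0,0],
    [1,0.003,0.003,0,0,0,0],
    [1,0.004,0.002,0,0,0,0],
    [1,0.005,0.001,0,0,0,0],
    [1,0.0055,0,0,0,0,0],
    [1,0.0055,0,0,0,0,0],
  ],
)

```text
time_s: 9.72
tcp_pos: [0.5187, -0.0464, 0.0415]
ee_rot: [[-1.0, 0.029, -0.007], [0.029, 1.0, -0.002], [0.007, -0.002, -1.0]]
wrist_force: [-6.1, -6.7, -0.8]
gripper_width: 0.154
```

>>> jog_arm(
  moves=[
    [1,0.001,-0.001,0,0,0,0],
    [0.5,0.001,-0.001,0,0,0,0],
    [0,0.001,-0.001,0,0,0,0],
    [0,0.001,-0.001,0,0,0,0],
    [0,0.001,-0.001,0,0,0,0],
    [0,0.001,-0.001,0,0,0,0],
    [0,0.001,-0.001,-0.02,0,0,0],
    [0,0.001,-0.001,-0.06,0,0,0],
    [0,0.001,-0.001,-0.1,0,0,0],
    [0,0.001,-0.001,-0.12,0,0,0],
  ],
)

```text
time_s: 10.55
tcp_pos: [0.5238, -0.0451, 0.1672]
ee_rot: [[-1.0, 0.026, 0.009], [0.026, 1.0, 0.0], [-0.009, 0.0, -1.0]]
wrist_force: [1.1, 0.1, 0.4]
gripper_width: 0.496
```

```bash
python3 snap.py wrist 6; python3 snap.py scene 6 200 200 90 70 8; python3 snap.py side 6 220 165 145 120 5
```

```text
[ 0.52556666 -0.04498077  0.1700393 ] [1.22965791 0.19121403 3.04757861] [-0.04743183 -0.22766124  0.04617947] 0.5004033406862017 10.6
[ 0.52444834 -0.04481807  0.16713695] [-0.0901145   0.43510959 -1.10195899] [-0.05397637 -0.16849604  0.03715409] 0.4976609316647144 10.65
[ 0.52259116 -0.04489754  0.16439591] [-0.0047419  -0.23334347 -0.87643682] [-0.09891861 -0.03211244  0.01696339] 0.5020238128592743 10.7
```

View pics/wrist6.png

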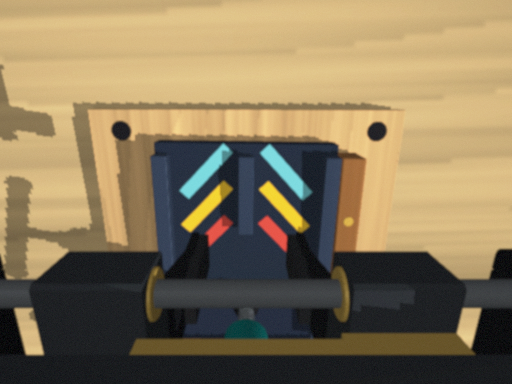

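View pics/scene6.png

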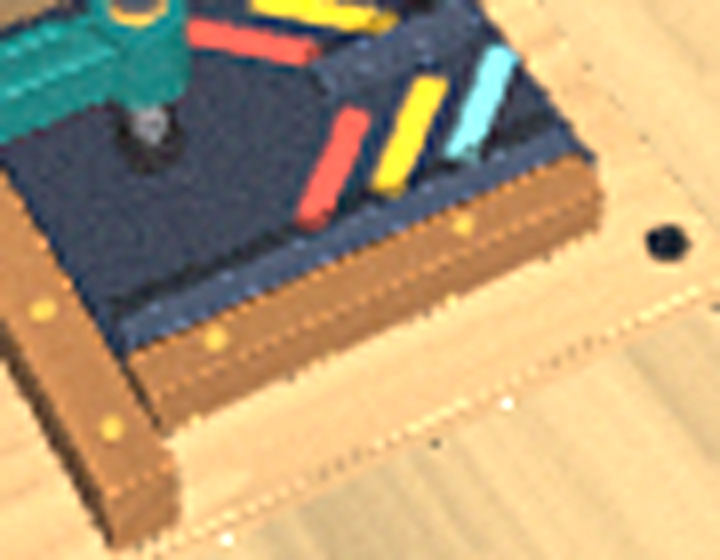

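View pics/side6.png

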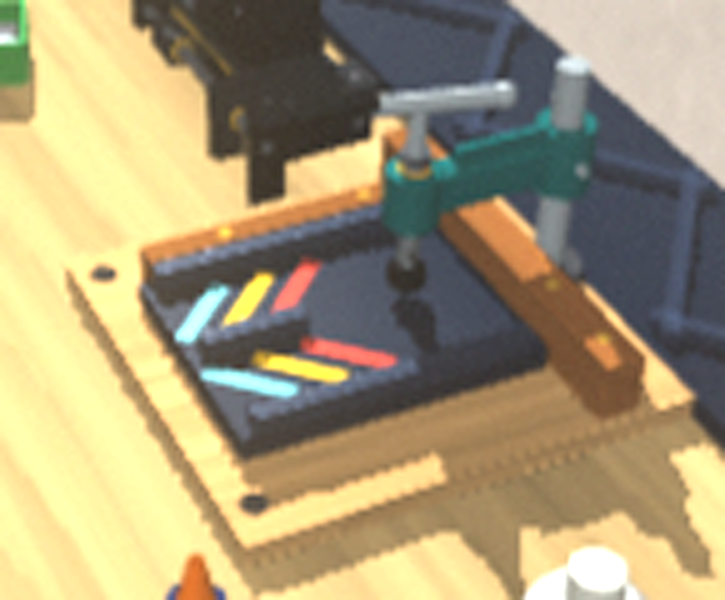

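Run:
```python
from h import *
pj=[.5942,-.0470,-.0286]; pt=[.55746,-.0637,-.0430]
c=load("side0"); w=load("wrist6")
for P in[(-110,-85,36),(110,-85,36),(-110,85,36)]:
    a=proj(c,tf(pt,P))[0];b=proj(c,tf(pj,P))[0]; print(P,[(q+.5-np.array([220,165]))*5-.5 for q in(a,b)])
im=cv2.imread("pics/side6.png"); draw("side",im,c,TILE+JIG,pj,(0,255,0)); cv2.imwrite("pics/side6o.png",im)
```

```text
(-110, -85, 36) [array([197.67751253, 475.56952618]), array([242.71432821, 440.83192329])]
(110, -85, 36) [array([514.60576332, 379.08361199]), array([547.81922506, 345.46603341])]
(-110, 85, 36) [array([ 97.58491506, 310.21949362]), array([136.59871808, 283.22116539])]
```

View pics/side6o.png

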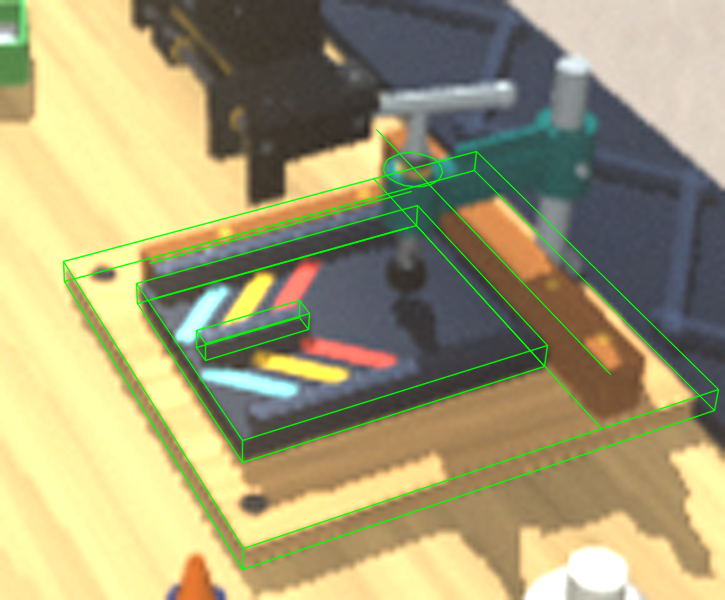

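```bash
python3 -c "
from station import *
s=sense();print(s['joints'],s['tcp_pos'],s['ee_rot'],s['time_s'])"
```

```text
[ 1.28296684e+01  1.51301064e+01 -1.87403688e+01  4.47639437e-03
 -5.57739498e+01 -1.04370387e+02] [ 0.52259116 -0.04489754  0.16439591] [[-0.99962136  0.02683917  0.00606533]
 [ 0.02684761  0.99963867  0.00131506]
 [-0.00602784  0.0014774  -0.99998074]] 10.7
```

>>> jog_arm(
  moves=[
    [0.5,0,0,0,0,0,-0.12],
    [1,0,0,0,0,0,-0.24],
    [1,0,0,0,0,0,-0.36],
    [1,0,0,0,0,0,-0.48],
    [1,0,0,0,0,0,-0.6],
    [1,0,0,0,0,0,-0.72],
    [1,0,0,0,0,0,-0.84],
    [1,0,0,0,0,0,-0.96],
    [1,0,0,0,0,0,-1.08],
    [1,0,0,0,0,0,-1.2],
  ],
)

```text
time_s: 11.53
tcp_pos: [0.5202, -0.0453, 0.1603]
ee_rot: [[-0.382, -0.924, -0.003], [-0.924, 0.382, -0.0], [0.001, 0.003, -1.0]]
wrist_force: [-0.6, 0.5, 0.4]
gripper_width: 0.005
```

>>> jog_arm(
  moves=[
    [1,0,0,0,0,0,-0.12],
    [1,0,0,0,0,0,-0.24],
    [1,0,0,0,0,0,-0.36],
    [1,0,0,0,0,0,-0.48],
    [1,0,0,0,0,0,-0.6],
    [1,0,0,0,0,0,-0.72],
    [1,0,0,0,0,0,-0.84],
    [1,0,0,0,0,0,-0.96],
    [1,0,0,0,0,0,-1.08],
    [1,0,0,0,0,0,-1.2],
  ],
)

```text
time_s: 12.37
tcp_pos: [0.5202, -0.0453, 0.1604]
ee_rot: [[0.723, -0.691, -0.003], [-0.691, -0.723, -0.0], [-0.002, 0.002, -1.0]]
wrist_force: [-0.8, -0.0, -0.2]
gripper_width: 0.01
```

>>> jog_arm(
  moves=[
    [1,0,0,0,0,0,-0.12],
    [1,0,0,0,0,0,-0.24],
    [1,0,0,0,0,0,-0.36],
    [1,0,0,0,0,0,-0.48],
    [1,0,0,0,0,0,-0.6],
    [1,0,0,0,0,0,-0.72],
    [1,0,0,0,0,0,-0.84],
    [1,0,0,0,0,0,-0.96],
    [1,0,0,0,0,0,-1.08],
    [1,0,0,0,0,0,-1.2],
  ],
)

```text
time_s: 13.2
tcp_pos: [0.5202, -0.0453, 0.1603]
ee_rot: [[0.906, 0.423, -0.003], [0.423, -0.906, -0.0], [-0.003, -0.001, -1.0]]
wrist_force: [0.4, 0.1, 1.3]
gripper_width: 0.006
```

>>> jog_arm(
  moves=[
    [1,0,0,0,0,0,-0.12],
    [1,0,0,0,0,0,-0.24],
    [1,0,0,0,0,0,-0.36],
    [1,0,0,0,0,0,-0.48],
    [1,0,0,0,0,0,-0.6],
    [1,0,0,0,0,0,-0.72],
    [1,0,0,0,0,0,-0.84],
    [1,0,0,0,0,0,-0.868],
    [1,0,0,0,0,0,-0.868],
    [1,0,0,0,0,0,-0.868],
  ],
)

```text
time_s: 14.03
tcp_pos: [0.5205, -0.0454, 0.1608]
ee_rot: [[0.269, 0.963, -0.002], [0.963, -0.269, -0.0], [-0.001, -0.002, -1.0]]
wrist_force: [0.2, -0.1, -0.1]
gripper_width: 0.003
```

```bash
python3 snap.py side 7; python3 -c "
from station import *
s=sense();print(s['joints'],s['tcp_pos'],s['ee_rot'],s['time_s'])"
```

```text
[ 0.52062559 -0.04537521  0.16110066] [-0.46490606 -0.46138102  0.05910268] [-0.09850771 -0.03251226  0.03257577] 0.006781379246117052 14.0833
[ 1.28180432e+01  1.53654545e+01 -1.89383792e+01 -1.17266579e-02
 -5.57921824e+01  1.51574488e+02] [ 0.52062559 -0.04537521  0.16110066] [[ 2.69155782e-01  9.63095203e-01 -1.67157771e-03]
 [ 9.63096435e-01 -2.69156485e-01 -2.06738982e-04]
 [-6.49025303e-04 -1.55424555e-03 -9.99998582e-01]] 14.0833
```

View pics/side7.png

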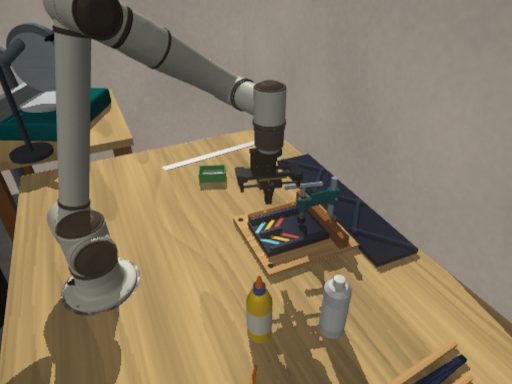

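>>> jog_arm(
  moves=[
    [1,0,0.02,-0.009,0,0,0],
    [1,0,0.04,-0.009,0,0,0],
    [1,0.002,0.055,-0.009,0,0,0],
    [1,0.004,0.07,-0.009,0,0,0],
    [1,0.0055,0.078,-0.009,0,0,0],
    [1,0.0055,0.08,-0.009,0,0,0],
    [1,0.0055,0.08,-0.009,0,0,0],
    [1,0.0055,0.08,-0.009,0,0,0],
    [1,0.0055,0.08,-0.009,0,0,0],
    [1,0.0055,0.08,-0.009,0,0,0],
  ],
)

```text
time_s: 14.92
tcp_pos: [0.599, -0.0614, 0.1713]
ee_rot: [[0.268, 0.963, 0.0], [0.963, -0.268, 0.0], [0.0, -0.0, -1.0]]
wrist_force: [-0.1, -0.1, 0.6]
gripper_width: 0.006
```

```bash
python3 snap.py side 8 240 120 120 100 6;  python3 snap.py wrist 8
```

```text
[ 0.5990694  -0.0614403   0.17136538] [-0.04890456  0.14724461  0.22495879] [-0.16750176 -0.02986021 -0.02053224] 0.0036697059866976894 14.9667
[ 0.59918718 -0.06145451  0.17137999] [-0.52600885 -0.37819869 -0.29855513] [-0.17923821 -0.03378522 -0.0395065 ] 0.009000807684302371 15.0167
```

View pics/side8.png

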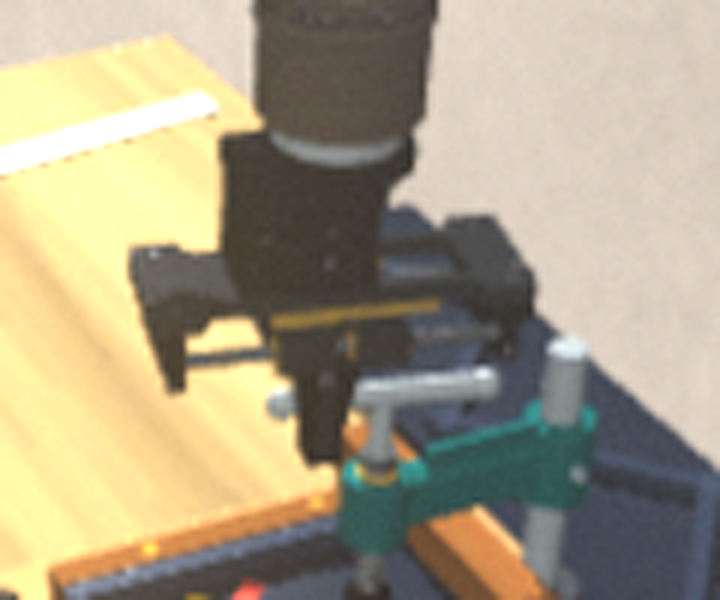

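View pics/wrist8.png

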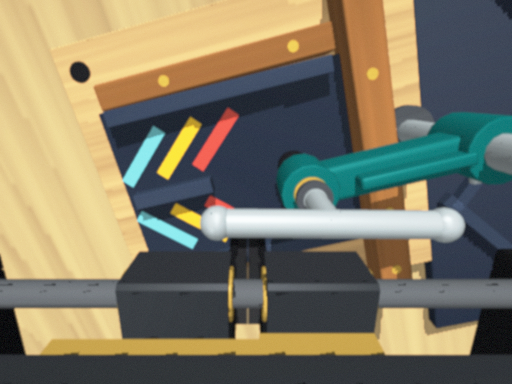

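>>> jog_arm(
  moves=[
    [1,0.002,0,0,0,0,0],
    [1,0.004,0,0,0,0,0],
    [1,0.005,0,0,0,0,0],
    [1,0.006,0,0,0,0,0],
    [1,0.007,0,0,0,0,0],
    [1,0.008,0,0,0,0,0],
    [1,0.009,0,0,0,0,0],
    [1,0.01,0,0,0,0,0],
    [1,0.01,0,0,0,0,0],
    [1,0.01,0,0,0,0,0],
  ],
)

```text
time_s: 15.85
tcp_pos: [0.6013, -0.0538, 0.1711]
ee_rot: [[0.269, 0.963, -0.003], [0.963, -0.269, -0.003], [-0.003, -0.002, -1.0]]
wrist_force: [-1.2, -7.4, 0.9]
gripper_width: 0.005
```

```bash
cat > st.py <<'E'
from station import *; import numpy as np
np.set_printoptions(precision=4,suppress=True)
A=np.array([.6442,-.0489])
s=sense(); p=np.array(s["tcp_pos"]);F=np.array(s["wrist_force"]);M=np.array(s["moment"]);R=np.array(s["ee_rot"])
r=p[:2]-A; x=R[:2,0];y=R[:2,1]
print("t",s["time_s"],"p",p,"F",F,"M",M,"xt angle",np.degrees(np.arctan2(x[1],x[0])),"J",s["joints"])
print("d",-r@x*1e3,"r",-r@y*1e3,"Fx_t",F[:2]@x,"Fy_t",F[:2]@y,"tau rxF",r[0]*F[1]-r[1]*F[0],"Mz",M[2],"M tcp-ref sum",r[0]*F[1]-r[1]*F[0]+M[2], "Mz if base-ref minus pxF", M[2]-(p[0]*F[1]-p[1]*F[0]))
E
python3 st.py
```

```text
t 15.85 p [ 0.6013 -0.0538  0.1711] F [-1.2215 -7.4425  0.8721] M [-2.1787  0.4211 -0.0781] xt angle 74.39943369357624 J [ 10.303   22.3271  -6.8985   0.1434 -60.945  154.0264]
d 16.245096024689317 r 39.99627246010114 Fx_t -7.496770417656067 Fy_t 0.8250388388485725 tau rxF 0.3132478438197445 Mz -0.07805838346246165 M tcp-ref sum 0.2351894603572829 Mz if base-ref minus pxF 4.462879729491484
```

```bash
cat > arc.py <<'E'
import sys,numpy as np
d0,d1,r,tot,n=[float(v) for v in sys.argv[1:6]]
n=int(n); rows=[]
for i in range(1,11):
    D=tot*min(i,n)/n; d=d0+(d1-d0)*min(i,n)/n
    rows.append([1,round((-d*np.cos(D)+r*np.sin(D)+d0)/1e3,4),round((-d*np.sin(D)-r*np.cos(D)+r)/1e3,4),round(.010*D/6.2832,4),0,0,round(D,3)])
print(rows)
E
python3 arc.py 14.5 14.5 40 0.8 10
```

```text
[[1, np.float64(0.0032), np.float64(-0.001), 0.0001, 0, 0, 0.08], [1, np.float64(0.0066), np.float64(-0.0018), 0.0003, 0, 0, 0.16], [1, np.float64(0.0099), np.float64(-0.0023), 0.0004, 0, 0, 0.24], [1, np.float64(0.0133), np.float64(-0.0025), 0.0005, 0, 0, 0.32], [1, np.float64(0.0167), np.float64(-0.0025), 0.0006, 0, 0, 0.4], [1, np.float64(0.0201), np.float64(-0.0022), 0.0008, 0, 0, 0.48], [1, np.float64(0.0235), np.float64(-0.0016), 0.0009, 0, 0, 0.56], [1, np.float64(0.0268), np.float64(-0.0007), 0.001, 0, 0, 0.64], [1, np.float64(0.03), np.float64(0.0004), 0.0011, 0, 0, 0.72], [1, np.float64(0.0331), np.float64(0.0017), 0.0013, 0, 0, 0.8]]
```

>>> jog_arm(
  moves=[
    [1,0.0032,-0.001,0.0001,0,0,0.08],
    [1,0.0066,-0.0018,0.0003,0,0,0.16],
    [1,0.0099,-0.0023,0.0004,0,0,0.24],
    [1,0.0133,-0.0025,0.0005,0,0,0.32],
    [1,0.0167,-0.0025,0.0006,0,0,0.4],
    [1,0.0201,-0.0022,0.0008,0,0,0.48],
    [1,0.0235,-0.0016,0.0009,0,0,0.56],
    [1,0.0268,-0.0007,0.001,0,0,0.64],
    [1,0.03,0.0004,0.0011,0,0,0.72],
    [1,0.0331,0.0017,0.0013,0,0,0.8],
  ],
)

```text
time_s: 16.68
tcp_pos: [0.6099, -0.0226, 0.1693]
ee_rot: [[0.88, 0.474, -0.007], [0.474, -0.88, -0.003], [-0.008, -0.001, -1.0]]
wrist_force: [-5.8, -6.0, 1.7]
gripper_width: 0.002
```

```bash
python3 st.py;  python3 snap.py wrist 9
```

```text
t 16.6833 p [ 0.6099 -0.0226  0.1693] F [-5.7858 -6.0435  1.7375] M [-2.0454  1.5334 -0.0121] xt angle 28.303573911306152 J [ 13.0976  23.1664  -5.8193   0.0902 -61.4669 105.1624]
d 17.74121932889435 r 39.42076389861567 Fx_t -7.959330320664679 Fy_t 2.577693511620763 tau rxF 0.3595058650642834 Mz -0.012106631505526218 M tcp-ref sum 0.3473992335587572 Mz if base-ref minus pxF 3.804515088946529
[ 0.61032633 -0.02221656  0.16923343] [-3.80072312 -5.43940465  1.90177504] [-2.09233292  1.3971443  -0.06424285] 0.007352115595261498 16.7333
```

View pics/wrist9.png

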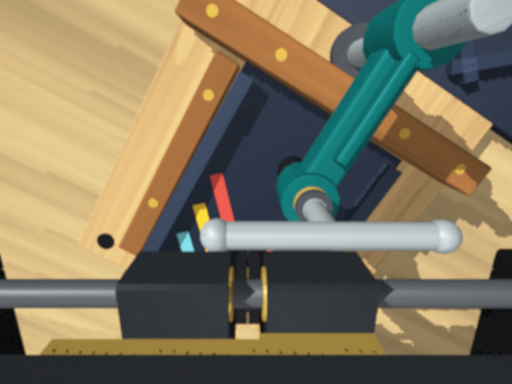

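>>> jog_arm(
  moves=[
    [1,0.0032,-0.001,0.0001,0,0,0.08],
    [1,0.0066,-0.0018,0.0003,0,0,0.16],
    [1,0.0099,-0.0023,0.0004,0,0,0.24],
    [1,0.0133,-0.0025,0.0005,0,0,0.32],
    [1,0.0167,-0.0025,0.0006,0,0,0.4],
    [1,0.0201,-0.0022,0.0008,0,0,0.48],
    [1,0.0235,-0.0016,0.0009,0,0,0.56],
    [1,0.0268,-0.0007,0.001,0,0,0.64],
    [1,0.03,0.0004,0.0011,0,0,0.72],
    [1,0.0331,0.0017,0.0013,0,0,0.8],
  ],
)

```text
time_s: 17.57
tcp_pos: [0.6391, -0.0062, 0.1675]
ee_rot: [[0.954, -0.301, -0.009], [-0.301, -0.954, -0.0], [-0.008, 0.003, -1.0]]
wrist_force: [-7.2, 0.3, 2.8]
gripper_width: 0.005
```

```bash
python3 st.py;  python3 snap.py wrist 10;python3 snap.py side 10 220 120 145 120 5
```

```text
t 17.5667 p [ 0.6391 -0.0062  0.1675] F [-7.1665  0.2595  2.8473] M [-0.0342  2.2876 -0.0214] xt angle -17.5003141837323 J [ 13.8681  25.9684  -1.4475  -0.1225 -63.0851  58.6882]
d 17.730099522760938 r 39.15967010345836 Fx_t -6.9126187388521885 Fy_t 1.907435112731288 tau rxF 0.304527077676117 Mz -0.021375577162564323 M tcp-ref sum 0.28315150051355265 Mz if base-ref minus pxF -0.1425988956046326
[ 0.6397129  -0.00621837  0.16742211] [-7.60547707 -0.77990265  3.63659161] [-0.30283997  2.05698679 -0.06149218] 0.006871431126859151 17.6167
[ 0.63952883 -0.00624712  0.16745962] [-7.19548211 -0.05949061  1.99834933] [-0.17900432  2.06636005 -0.00898753] 0.004333400996714357 17.6667
```

View pics/wrist10.png

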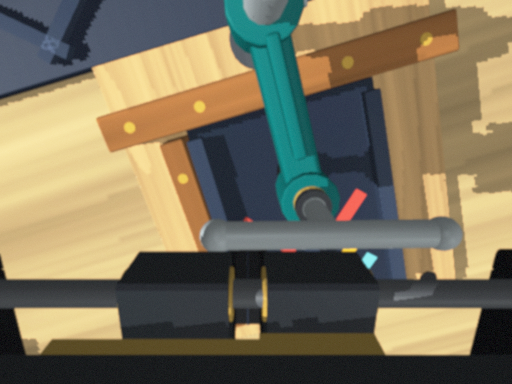

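View pics/side10.png

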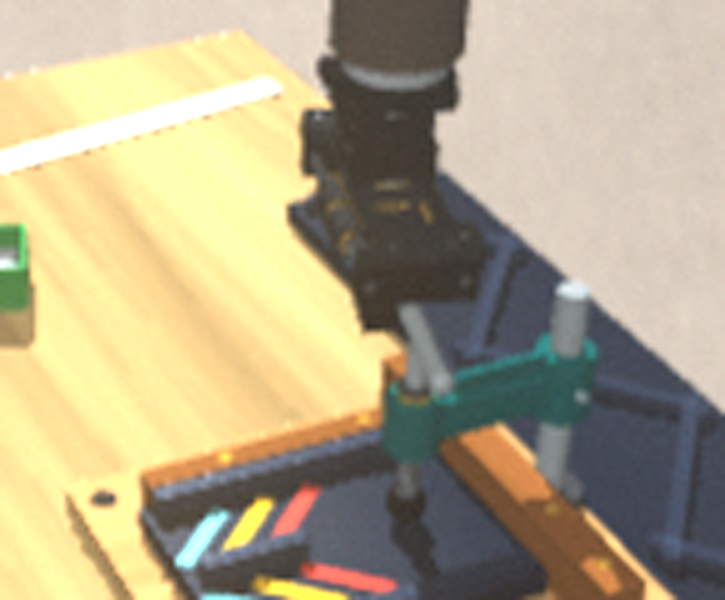

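>>> jog_arm(
  moves=[
    [1,0.0032,-0.001,0.0001,0,0,0.08],
    [1,0.0066,-0.0018,0.0003,0,0,0.16],
    [1,0.0099,-0.0023,0.0004,0,0,0.24],
    [1,0.0133,-0.0025,0.0005,0,0,0.32],
    [1,0.0167,-0.0025,0.0006,0,0,0.4],
    [1,0.0201,-0.0022,0.0008,0,0,0.48],
    [1,0.0235,-0.0016,0.0009,0,0,0.56],
    [1,0.0268,-0.0007,0.001,0,0,0.64],
    [1,0.03,0.0004,0.0011,0,0,0.72],
    [1,0.0331,0.0017,0.0013,0,0,0.8],
  ],
)

```text
time_s: 18.5
tcp_pos: [0.6717, -0.0154, 0.1668]
ee_rot: [[0.45, -0.893, -0.005], [-0.893, -0.45, 0.003], [-0.005, 0.003, -1.0]]
wrist_force: [-6.5, 6.7, 4.6]
gripper_width: 0.007
```

```bash
python3 st.py;  python3 snap.py wrist 11
```

```text
t 18.5 p [ 0.6717 -0.0154  0.1668] F [-6.5227  6.7422  4.5523] M [1.6112 1.7881 0.009 ] xt angle -63.26765139109887 J [ 12.3452  28.9515   3.5322  -0.2391 -64.8098  14.4897]
d 17.554626675953863 r 39.66250384569194 Fx_t -8.955605290862557 Fy_t 2.7926287733137864 tau rxF 0.40423139429297805 Mz 0.00904709567645191 M tcp-ref sum 0.41327848996942995 Mz if base-ref minus pxF -4.419576118724823
[ 0.67213385 -0.01576229  0.16678135] [-6.60475888  4.72145978  3.51997064] [ 1.4224274   1.80485255 -0.01374843] 0.0013098616801734174 18.55
```

View pics/wrist11.png

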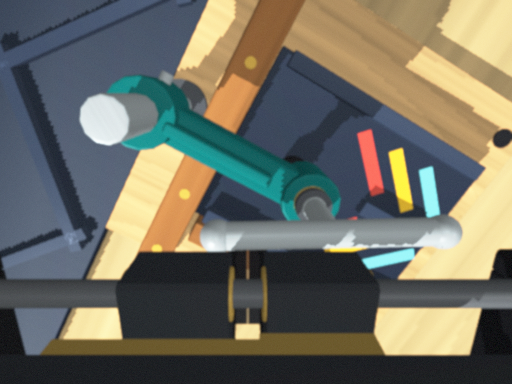

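```bash
python3 arc.py 14.5 14.5 40 0.4 10 | sed 's/np.float64(\([-0-9.]*\))/\1/g';python3 arc.py 14.5 14.5 40 0.2 10 | sed 's/np.float64(\([-0-9.]*\))/\1/g'
```

```text
[[1, 0.0016, -0.0005, 0.0001, 0, 0, 0.04], [1, 0.0032, -0.001, 0.0001, 0, 0, 0.08], [1, 0.0049, -0.0014, 0.0002, 0, 0, 0.12], [1, 0.0066, -0.0018, 0.0003, 0, 0, 0.16], [1, 0.0082, -0.0021, 0.0003, 0, 0, 0.2], [1, 0.0099, -0.0023, 0.0004, 0, 0, 0.24], [1, 0.0116, -0.0024, 0.0004, 0, 0, 0.28], [1, 0.0133, -0.0025, 0.0005, 0, 0, 0.32], [1, 0.015, -0.0025, 0.0006, 0, 0, 0.36], [1, 0.0167, -0.0025, 0.0006, 0, 0, 0.4]]
[[1, 0.0008, -0.0003, 0.0, 0, 0, 0.02], [1, 0.0016, -0.0005, 0.0001, 0, 0, 0.04], [1, 0.0024, -0.0008, 0.0001, 0, 0, 0.06], [1, 0.0032, -0.001, 0.0001, 0, 0, 0.08], [1, 0.0041, -0.0012, 0.0002, 0, 0, 0.1], [1, 0.0049, -0.0014, 0.0002, 0, 0, 0.12], [1, 0.0057, -0.0016, 0.0002, 0, 0, 0.14], [1, 0.0066, -0.0018, 0.0003, 0, 0, 0.16], [1, 0.0074, -0.0019, 0.0003, 0, 0, 0.18], [1, 0.0082, -0.0021, 0.0003, 0, 0, 0.2]]
```

>>> jog_arm(
  moves=[
    [1,0.0016,-0.0005,0.0001,0,0,0.04],
    [1,0.0032,-0.001,0.0001,0,0,0.08],
    [1,0.0049,-0.0014,0.0002,0,0,0.12],
    [1,0.0066,-0.0018,0.0003,0,0,0.16],
    [1,0.0082,-0.0021,0.0003,0,0,0.2],
    [1,0.0099,-0.0023,0.0004,0,0,0.24],
    [1,0.0116,-0.0024,0.0004,0,0,0.28],
    [1,0.0133,-0.0025,0.0005,0,0,0.32],
    [1,0.015,-0.0025,0.0006,0,0,0.36],
    [1,0.0167,-0.0025,0.0006,0,0,0.4],
  ],
)

```text
time_s: 19.38
tcp_pos: [0.6829, -0.0284, 0.1668]
ee_rot: [[0.069, -0.998, -0.001], [-0.998, -0.069, 0.004], [-0.004, 0.001, -1.0]]
wrist_force: [-4.5, 7.5, 2.0]
gripper_width: 0.005
```

```bash
cat > tq.py <<'E'
from station import *; import numpy as np
A=np.array([.6442,-.0489]); T=[]
for i in range(4):
    s=sense(); p=np.array(s["tcp_pos"]);F=np.array(s["wrist_force"]);r=p[:2]-A;x=np.array(s["ee_rot"])[:2,0];y=np.array(s["ee_rot"])[:2,1]
    T.append([r[0]*F[1]-r[1]*F[0],s["moment"][2],F[:2]@x,F[:2]@y,F[2],-r@x*1e3,-r@y*1e3,p[2]*1e3,np.degrees(np.arctan2(x[1],x[0]))]); capture("side")
print(np.round(T,3)); print(np.round(np.mean(T,0),3),s["time_s"],s["joints"][5])
E
python3 tq.py
```

```text
[[ 3.82000e-01 -1.50000e-02 -7.75000e+00  4.00000e+00  2.01300e+00
   1.77930e+01  4.00570e+01  1.66769e+02 -8.60410e+01]
 [ 3.54000e-01 -1.80000e-02 -7.03400e+00  4.09900e+00  3.26900e+00
   1.75680e+01  4.01210e+01  1.66766e+02 -8.61450e+01]
 [ 3.57000e-01 -7.00000e-03 -7.04700e+00  4.24900e+00  3.79200e+00
   1.75430e+01  4.01080e+01  1.66754e+02 -8.59910e+01]
 [ 2.83000e-01 -2.00000e-02 -6.09700e+00  2.16600e+00  4.11100e+00
   1.75470e+01  4.01250e+01  1.66772e+02 -8.59460e+01]]
[ 3.44000e-01 -1.50000e-02 -6.98200e+00  3.62800e+00  3.29600e+00
  1.76130e+01  4.01030e+01  1.66765e+02 -8.60310e+01] 19.5333 -6.87935562477019
```

>>> jog_arm(
  moves=[
    [1,0.0016,-0.0005,0.0001,0,0,0.04],
    [1,0.0032,-0.001,0.0001,0,0,0.08],
    [1,0.0049,-0.0014,0.0002,0,0,0.12],
    [1,0.0066,-0.0018,0.0003,0,0,0.16],
    [1,0.0082,-0.0021,0.0003,0,0,0.2],
    [1,0.0099,-0.0023,0.0004,0,0,0.24],
    [1,0.0116,-0.0024,0.0004,0,0,0.28],
    [1,0.0133,-0.0025,0.0005,0,0,0.32],
    [1,0.015,-0.0025,0.0006,0,0,0.36],
    [1,0.0167,-0.0025,0.0006,0,0,0.4],
  ],
)

```text
time_s: 20.42
tcp_pos: [0.6884, -0.0444, 0.1668]
ee_rot: [[-0.324, -0.946, 0.004], [-0.946, 0.324, 0.004], [-0.005, -0.002, -1.0]]
wrist_force: [-0.7, 6.9, 3.7]
gripper_width: 0.005
```

```bash
python3 tq.py|tail -3; python3 snap.py wrist 12
```

```text
1.82820e+01  4.03990e+01  1.66791e+02 -1.08836e+02]]
[ 3.09000e-01  2.20000e-02 -6.59000e+00  2.36000e+00  3.17500e+00
  1.83690e+01  4.03790e+01  1.66776e+02 -1.08919e+02] 20.5667 -28.347068984905967
[ 0.68832662 -0.04462142  0.16677899] [-1.20981441  7.73244016  3.36765622] [1.98518832 0.15673427 0.07059287] 0.009261577100985654 20.6667
```

View pics/wrist12.png

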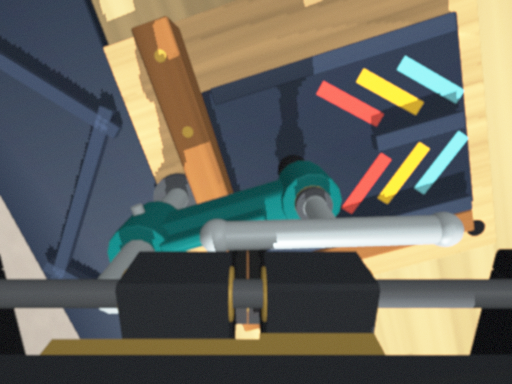

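>>> jog_arm(
  moves=[
    [1,0.0016,-0.0005,0.0,0,0,0.04],
    [1,0.0032,-0.001,0.0,0,0,0.08],
    [1,0.0049,-0.0014,0.0,0,0,0.12],
    [1,0.0066,-0.0018,0.0,0,0,0.16],
    [1,0.0082,-0.0021,0.0,0,0,0.2],
    [1,0.0099,-0.0023,0.0,0,0,0.24],
    [1,0.0116,-0.0024,0.0,0,0,0.28],
    [1,0.0133,-0.0025,0.0,0,0,0.32],
    [1,0.015,-0.0025,0.0,0,0,0.36],
    [1,0.0167,-0.0025,0.0,0,0,0.4],
  ],
)

```text
time_s: 21.5
tcp_pos: [0.6875, -0.061, 0.1669]
ee_rot: [[-0.667, -0.745, 0.009], [-0.745, 0.667, 0.004], [-0.009, -0.004, -1.0]]
wrist_force: [4.2, 6.9, 1.6]
gripper_width: 0.006
```

```bash
python3 tq.py|tail -2
```

```text
[ 3.50000e-01  2.80000e-02 -7.86800e+00  1.66500e+00  1.21500e+00
  1.96860e+01  4.03220e+01  1.66913e+02 -1.31823e+02] 21.65 -49.89875501287544
```

>>> jog_arm(
  moves=[
    [1,0.0016,-0.0005,0.0,0,0,0.04],
    [1,0.0032,-0.001,0.0,0,0,0.08],
    [1,0.0049,-0.0014,0.0,0,0,0.12],
    [1,0.0066,-0.0018,0.0,0,0,0.16],
    [1,0.0082,-0.0021,0.0,0,0,0.2],
    [1,0.0099,-0.0023,0.0,0,0,0.24],
    [1,0.0116,-0.0024,0.0,0,0,0.28],
    [1,0.0133,-0.0025,0.0,0,0,0.32],
    [1,0.015,-0.0025,0.0,0,0,0.36],
    [1,0.0167,-0.0025,0.0,0,0,0.4],
  ],
)

```text
time_s: 22.53
tcp_pos: [0.6807, -0.0758, 0.1671]
ee_rot: [[-0.904, -0.427, 0.015], [-0.427, 0.904, 0.003], [-0.015, -0.003, -1.0]]
wrist_force: [10.3, 4.1, -2.4]
gripper_width: 0.007
```

```bash
python3 tq.py|tail -2; python3 snap.py wrist 13
```

```text
[ 4.19000e-01  5.90000e-02 -1.07970e+01 -5.79000e-01 -2.61600e+00
  2.13210e+01  3.99780e+01  1.67069e+02 -1.54733e+02] 22.6833 -71.70683034088765
[ 0.68050875 -0.07597288  0.16705578] [ 8.83864979  4.05356123 -3.01550863] [ 1.081375   -2.72168785  0.09182777] 0.0038058474409291706 22.7833
```

View pics/wrist13.png

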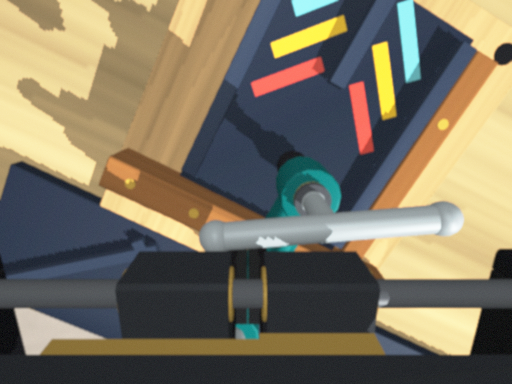

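>>> jog_arm(
  moves=[
    [1,0.0008,-0.0003,0,0,0,0.01],
    [1,0.0016,-0.0005,0,0,0,0.02],
    [1,0.0024,-0.0008,0,0,0,0.03],
    [1,0.0032,-0.001,0,0,0,0.04],
    [1,0.0041,-0.0012,0,0,0,0.05],
    [1,0.0049,-0.0014,0,0,0,0.06],
    [1,0.0057,-0.0016,0,0,0,0.07],
    [1,0.0066,-0.0018,0,0,0,0.08],
    [1,0.0074,-0.0019,0,0,0,0.09],
    [1,0.0082,-0.0021,0,0,0,0.1],
  ],
)

```text
time_s: 23.62
tcp_pos: [0.675, -0.0811, 0.1671]
ee_rot: [[-0.942, -0.336, 0.016], [-0.336, 0.942, 0.003], [-0.017, -0.002, -1.0]]
wrist_force: [11.1, 3.6, -2.7]
gripper_width: 0.011
```

```bash
cat > tq2.py <<'E'
from station import *; import numpy as np
np.set_printoptions(precision=3,suppress=True)
A=np.array([.6442,-.0489])
for i in range(3):
    s=sense(); p=np.array(s["tcp_pos"]);F=np.array(s["wrist_force"]);M=s["moment"];R=np.array(s["ee_rot"])
    q=(p-.27*R[:,2])[:2]-A
    print(s["time_s"],"tau",M[2]+q[0]*F[1]-q[1]*F[0],"Fxt",F[:2]@R[:2,0],"Fyt",F[:2]@R[:2,1],"Mz",M[2],"F",F); capture("scene") if i<2 else 0
E
python3 tq2.py; python3 snap.py wrist 14
```

```text
23.6167 tau 0.583286665051485 Fxt -11.682025025401492 Fyt -0.3321377604453364 Mz 0.11983882159284226 F [11.118  3.607 -2.663]
23.6667 tau 0.5515981358444599 Fxt -12.44819445133843 Fyt 0.06272075466914795 Mz 0.05170875072895394 F [11.709  4.23  -2.924]
23.7167 tau 0.5163180371754612 Fxt -11.634986286067026 Fyt 0.8807722646808279 Mz 0.03778998135326706 F [10.666  4.736 -3.611]
[ 0.67494577 -0.08112326  0.16709949] [11.17651635  3.84271342 -3.46780186] [ 1.19602057 -3.28598002 -0.02599675] 0.008091643341269788 23.7667
```

View pics/wrist14.png

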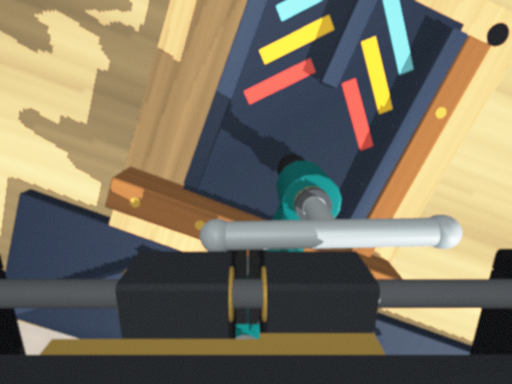

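>>> jog_arm(
  moves=[
    [1,0.0008,-0.0003,0,0,0,0.01],
    [1,0.0016,-0.0005,0,0,0,0.02],
    [1,0.0024,-0.0008,0,0,0,0.03],
    [1,0.0032,-0.001,0,0,0,0.04],
    [1,0.0041,-0.0012,0,0,0,0.05],
    [1,0.0049,-0.0014,0,0,0,0.06],
    [1,0.0057,-0.0016,0,0,0,0.08],
    [1,0.0066,-0.0018,0,0,0,0.1],
    [1,0.0066,-0.0018,0,0,0,0.12],
    [1,0.0066,-0.0018,0,0,0,0.12],
  ],
)

```text
time_s: 24.6
tcp_pos: [0.6703, -0.0849, 0.1671]
ee_rot: [[-0.975, -0.22, 0.018], [-0.22, 0.975, 0.003], [-0.019, -0.001, -1.0]]
wrist_force: [13.6, 4.3, -5.1]
gripper_width: 0.005
```

```bash
python3 tq2.py;python3 tq2.py; python3 snap.py wrist 15
```

```text
24.6 tau 0.5415227652727155 Fxt -14.212787997415276 Fyt 1.1793812358862146 Mz -0.05173576022665391 F [13.607  4.278 -5.091]
24.65 tau 0.5570981602219265 Fxt -13.744318501091113 Fyt 0.1963694031943704 Mz -0.004999883570345546 F [13.365  3.223 -3.24 ]
24.7 tau 0.5937189192308732 Fxt -13.639967308704172 Fyt 1.3518909745620742 Mz 0.02126573454592174 F [13.008  4.329 -3.893]
24.7 tau 0.5937189192308732 Fxt -13.639967308704172 Fyt 1.3518909745620742 Mz 0.02126573454592174 F [13.008  4.329 -3.893]
24.75 tau 0.5800546705047873 Fxt -13.28778534008421 Fyt -0.08764368123690014 Mz 0.040366853289180826 F [12.982  2.848 -5.402]
24.8 tau 0.6332590796497648 Fxt -13.007716959773296 Fyt 1.6186714083461138 Mz 0.08363920699715122 F [12.332  4.45  -4.617]
[ 0.6702734  -0.08489684  0.16713605] [11.36143372  4.97955733 -3.98617728] [ 1.22633101 -3.85418976  0.01923927] 0.0032044165940287718 24.85
```

View pics/wrist15.png

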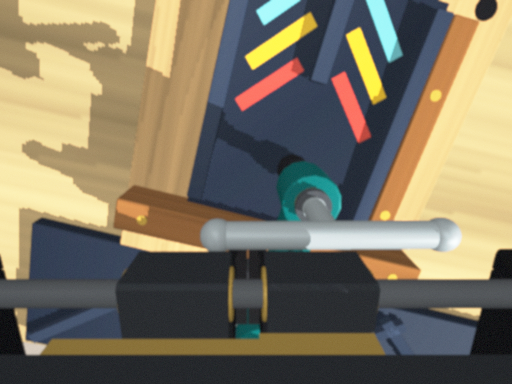

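>>> jog_arm(
  moves=[
    [1,-0.002,0,0,0,0,0],
    [1,-0.005,0,0,0,0,0],
    [1,-0.009,0,0,0,0,0],
    [1,-0.014,0,0,0,0,0],
    [1,-0.02,0,0,0,0,0],
    [1,-0.025,0,0,0,0,0],
    [1,-0.025,0,-0.02,0,0,0],
    [1,-0.025,0,-0.05,0,0,0],
    [1,-0.025,0,-0.08,0,0,0],
    [1,-0.025,0,-0.1,0,0,0],
  ],
)

```text
time_s: 25.68
tcp_pos: [0.6879, -0.0829, 0.269]
ee_rot: [[-0.976, -0.219, 0.003], [-0.219, 0.976, -0.001], [-0.003, -0.002, -1.0]]
wrist_force: [0.9, -0.4, 0.9]
gripper_width: 0.005
```

>>> jog_arm(
  moves=[
    [1,0,0,0,0,0,0],
    [1,0,0,0,0,0,0],
    [1,0,0,0,0,0,0],
    [1,0,0,0,0,0,0],
    [1,0,0,0,0,0,0],
    [1,0,0,0,0,0,0],
    [1,0,0,0,0,0,0],
    [1,0,0,0,0,0,0],
    [1,0,0,0,0,0,0],
    [1,0,0,0,0,0,0],
  ],
)

```text
time_s: 26.52
tcp_pos: [0.6871, -0.0823, 0.2659]
ee_rot: [[-0.976, -0.219, -0.0], [-0.219, 0.976, 0.0], [0.0, 0.0, -1.0]]
wrist_force: [0.8, 0.1, -0.2]
gripper_width: 0.001
```

```bash
python3 snap.py wrist 16; python3 snap.py scene 16 200 200 90 70 8; python3 snap.py side 16 220 165 145 120 5
python3 - <<'E'
from h import *
c=load("side16"); im=cv2.imread("pics/side16.png"); draw("side",im,c,TILE,[.594,-.0475,-.0286],(0,255,0)); cv2.imwrite("pics/side16o.png",im)
E
```

```text
[ 0.68711928 -0.08235101  0.26595156] [-0.1682665   1.25546177 -0.22880102] [-0.03102956 -0.09176146 -0.03370622] 0.008617615292150174 26.5667
[ 0.68714482 -0.0823334   0.2659877 ] [-0.57665055  0.05850721 -0.62613146] [ 0.01366181 -0.14242262 -0.02468655] 0.0024351348759505307 26.6167
[ 0.6871251  -0.08234578  0.26598815] [-0.1536006   0.09535433  0.26310613] [-0.0030464  -0.12720604 -0.021169  ] 0.002912381768506776 26.6667
```

View pics/wrist16.png

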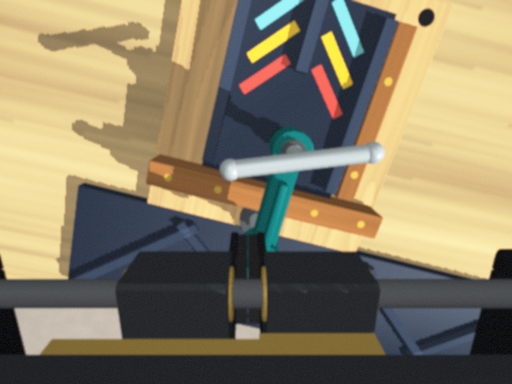

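View pics/scene16.png

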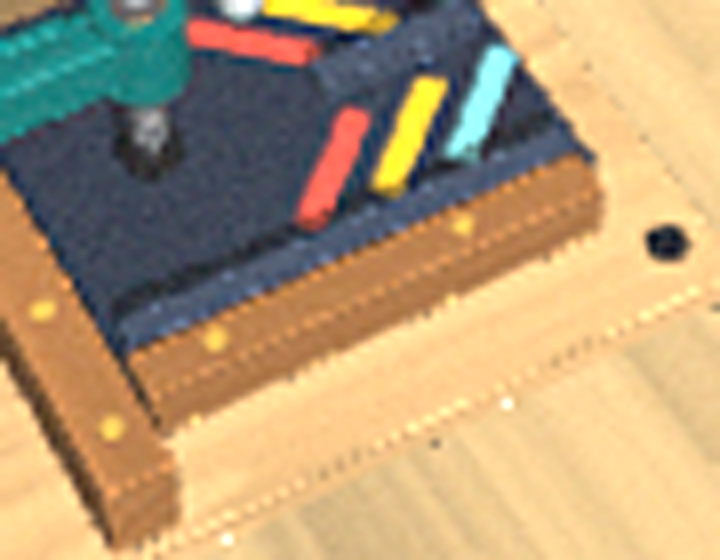

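View pics/side16o.png

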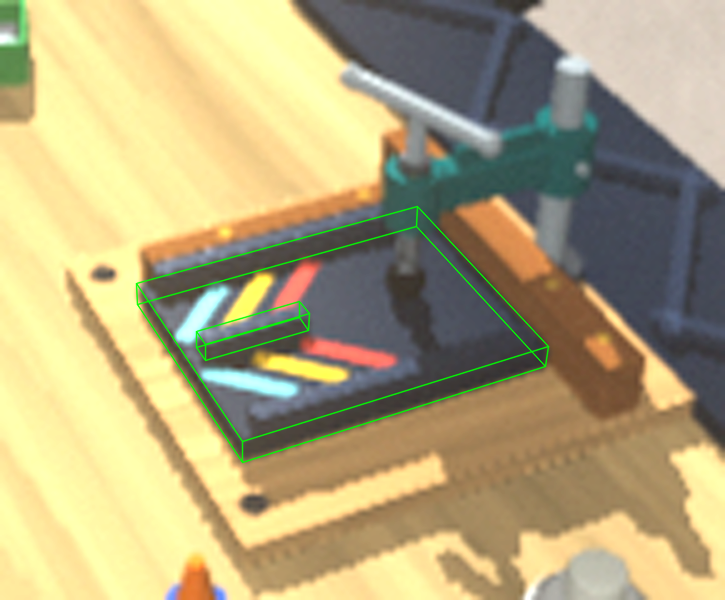

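```bash
python3 -c "
from station import *
print(finish_job())"
```

```text
the job is handed in; nothing more can be done
None
```

I slid the tile into the jig's corner by its middle strip and let go. Then I turned the T-handle about 3.6 rad clockwise with the closed fingertips, until it went stiff, and handed the job in at about 27 s of the 72 s allowed. The station reported no verdict.

- **Tile:** in the last pictures it lies against the stop and the fence, unmoved since I let go of it. While I pushed, the fence took 16 N and the stop 20 N without the tile giving way. The jig outline fitted to the pictures agreed with the tile to about 1–2 mm. One early fit of the jig was off by several pixels, so I replaced it with a line-based one.
- **Clamp:** the torque ran at about 0.3 N m while the screw was free, then climbed. My last readings while pushing were 0.54–0.63 N m, averaging about 0.57. They scatter by about ±0.05, so the clamping force of roughly 120–160 N is inferred from the torque, not measured. After I let go, the handle sprang back by about 0.1 rad, as expected.
- **Other checks:** the arm is clear of everything, with wrist force near zero. It never went near the glue bottle, the spray can or the box of brads. I did not re-measure their positions at the end.

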